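Refit the sprung spindle of the kitchen-roll holder

TASK

Take the white sprung spindle off the tea tray and put it back in the steel kitchen-roll holder: press its sprung plunger against the tall plate of the open-topped cup, slide it down to the bottom of that cup with the spring squeezed, and let the spring push the fixed stub fully home in the round cup, so that the spindle sits level between the two cups. Be gentle: do not ram the spindle into the holder or squeeze the spring solid, and leave the tea glasses, sugar pot and saucers where they stand.

Things in the scene. Friction and masses are not known exactly. Their poses are not given: they have to be found in the camera images.
- spindle: White spindle with steel ends, 180 mm long, about 170 g. Origin mid-length of its sleeve, on the axis; own y = long axis, fixed stub to -y, sprung plunger to +y. Round sleeve 26 mm diameter, y = -60 to +60 mm: grip it there, between the square collars (36 x 36 mm, 6 mm thick, at y = -52 and +52 mm) on which it lies, its axis 18 mm above the tray floor.
- plunger (a joint): How far the plunger is pressed in, m: 0 at rest, spring solid (hard stop) at 0.024. The spring pushes out with 3 N at 0 plus 0.2 N per mm. 0.006 when fitted; to pass the round cup's mouth it must be pressed at least 0.016.
- stub_tip (a point): Tip of the spindle's fixed stub (spindle y = -82 mm); the stub is steel, 12 mm diameter, 22 mm long, flat end with a 2.5 mm chamfer.
- plunger_tip (a point): Tip of the sprung plunger (spindle y = +98 mm at rest, less the plunger joint); polished slippery steel, 12 mm diameter, round nose.
- holder: Steel kitchen-roll holder fixed to the worktop: base plate 110 (x) x 260 (y) x 14 mm, origin at the centre of its underside, two telescopic legs with a cup each. Fitted, the spindle's y lies along the holder's y, its origin straight above the holder's. Both cup axes are at one height, 75 to 115 mm over the worktop, NOT in the readings: feel for it. The cups bear 25 N in all.
- round_foot (a point): Foot (worktop level) straight below the mouth of the round cup, at holder y = -72 mm, x = 0. The cup is closed, outside diameter 28 mm, bore 16 mm; its mouth faces the open cup, its bottom is 10 mm deeper (holder y = -82 mm). The stub goes 10 mm in, to the bottom.
- open_foot (a point): Foot (worktop level) straight below the open-topped cup's thrust plate: upright flat face at holder y = +92 mm, 44 mm wide, from 12 mm below to 76 mm above the cup axis. Before it (y = 78 to 92 mm) two cheeks 16 mm apart, flaring to 35 mm apart 24 mm above the axis; floor 6.5 mm below the axis, so a plunger lying on it is 0.5 mm below the axis.
- glass1: Bystander: tulip tea glass, 88 mm tall, 58 mm over the rim, standing on the tray. Origin at the centre of its foot.
- glass2: Bystander: second tea glass, the same.
- sugar_pot: Bystander: steel sugar pot with lid and knob, 84 mm diameter, 91 mm tall, standing on the tray. Origin at the centre of its foot.
- saucers: Bystander: stack of three saucers, 110 mm diameter, 39 mm tall, on the worktop beyond the holder. Origin at the centre of its underside.
- tray: Square black melamine tray, fixed, 330 x 330 mm, rim 20 mm high, floor 6 mm above the worktop. Origin at the centre of its underside; the tea things stand in its +x half, the spindle lies in its -x half.
Things that resemble listed ones, but are neither listed nor needed, are in the scene too. Several things have the shape of the spindle; the one meant has the colours described above.

How it is judged:
By the outcome, as a careful person would: the job done as asked, in the order asked, and still so for the second after the job is handed in, with the robot touching nothing.
It also fails if it takes over 58 s, if anything falls off the work surface, if the arm or the gripper's body presses on something with over 40 N, if the wrist force passes 120 N, or if a joint passes its speed limit or range.

ROBOT

A 6-joint arm with a two-finger parallel gripper is mounted at the origin on the work surface. World frame = base frame: x ahead of the robot, y to its left, z up, the work surface at z = 0. Lengths are in m, angles in rad, forces in N, time in s.
With the tool pointing down it reaches from about 0.3 to 0.95 m from the base axis. Payload 3.1 kg.
Tool frame: the origin (TCP) lies where the fingers leave the gripper's body, on its centre line; the fingertips stand 73 mm ahead of it and the grasp point (between the pads) lies 54 mm ahead of it; z points along the fingers, y is the line along which they close (so a half turn about z gives the same grasp; the last joint's range is limited). The gripper opens to 85 mm and grips with 20 to 120 N. Pads are 22 mm wide; open, the fingers measure 114 mm over their backs; the gripper's body (76 mm by 85 mm) begins 54 mm behind the grasp point. The pads swing forward as they close: fully open they stand 13 mm farther back than shut.
Start: joints at [-1.334, 0.308, 1.634, -0, 1.2, -0.07], TCP at [0.189, -0.596, 0.304] pointing down, gripper open.
Joint ranges: [-3.06, 3.06], [-0.79, 1.96], [0.05, 2.63], [-1.19, 4.34], [0.05, 2.64], [-2.94, 2.94]. Speed limits (rad/s): [2.79, 2.79, 3.14, 3.14, 3.14, 3.14].

INTERFACE

Orientations are given as a unit quaternion [w, x, y, z].
In Python, from workcell import * gives the robot as it stands.
- The arm moves only by the tool jog_arm, never from a script. Its argument "targets" is a list of rows, each an object of numbers: "x", "y", "z": the shift along the tool's x, y, z in mm; "roll": the turn about the tool's z in degrees; "grip": the closure, from 0 (fully open) to 1 (shut). In form: [{"x": .., "y": .., "z": .., "roll": .., "grip": ..}, ...]. A call has 1 to 20 rows; each row shifts and turns the commanded pose from where the row before left it, along the tool's axes as they then stand; what a row does not reach is not made up. A row lasts 1/10 s, in which the tool goes at most 50 mm and 8.59 degrees, less where a joint would pass 70% of its speed; a pose out of reach is approached as far as the arm can. A call with a gripper value outside its range is refused whole. The fingers move at their own pace and stop on an object; "force" is the grip in N (left out, the last holds). Time passes only in rows, so rows that do not move let the fingers close. It gives the time, the measured TCP pose, the force, the opening and the grip force at its end, in the units of the state.
- get_state(): the state, without advancing time (a new reading comes with each control period).
- grab_frame(name): name is "scene" or "top" or "wrist"; returns the picture (400x640x3 uint8, red, green, blue); there is no depth.
- get_calibration(name): a dict with "K" (3x3 intrinsics, pixels), "k1" (the pictures are not rectified: a ray, as slopes to the right and down, at radius r is drawn at 1 + k1 r^2 times it, then the intrinsics apply), "cam_to_world" (4x4, takes a point from camera to world coordinates); the wrist camera has in their place "T_tool_cam" (4x4, takes a point from camera to tool coordinates, whose origin is the TCP and whose axes are the flange's). Camera axes: x right, y down, z forward; pixel columns grow to the right and rows downward; lengths in m; the calibration is good to about 2 mm. A picture is of the moment at which its call begins: read the wrist's pose just before it. get_calibration takes no time and is no camera call.
- job_done(): hands the job in; it is judged then, once.
The state is a dict: "time": time; "joint_pos": joint angles; "joint_vel": joint speeds; "joint_efforts": joint torques, N m; "tool_pos": TCP position; "ee_rot": TCP orientation; "force": force on the tool from outside, world axes, zero at the start; "ft_torque": the same for the moment, N m; "grip_width": finger opening in m; "gripper_force": force on a finger pad.
Only numpy, scipy, OpenCV 4.12 (cv2) and the standard library are available. Lean on these libraries where they do the work, as an engineer would, in place of code of your own. Each camera call takes 0.05 s, during which the arm holds its last target. There are 200 camera calls.

## Working session

There is one attempt and no reset: what is moved stays moved. The work goes in short steps, Python scripts to look and compute and a tool call to move; the robot and the scene stay as the last step left them, time stands still between calls to the robot, and variables do not carry over. Pictures are saved under pics/ and viewed, at most 10 in all, crops included, and the job is handed in when it is done.

Besides the shell and the picture viewer there is one more tool, called after "Request:" by a JSON object that holds its "api" and its "payload". jog_arm: Moves the arm, as the interface text tells. Its arguments: {"type":"object","properties":{"targets":{"type":"array","items":{"type":"object","properties":{"x":{"type":"number"},"y":{"type":"number"},"z":{"type":"number"},"roll":{"type":"number"},"grip":{"type":"number"}}}},"force":{"type":"number"}},"required":["targets"]}

```bash
mkdir -p pics; ls
python3 - <<'E'
from workcell import *
import cv2
print(get_state())
for n in ["scene","top"]:
    im=grab_frame(n); cv2.imwrite(f"pics/{n}0.png",im[:,:,::-1]); c=get_calibration(n); print(n,c)
print(get_calibration("wrist"))
E
```

```text
pics
{'time': 0.0, 'joint_pos': array([-1.33370793e+00,  3.09004758e-01,  1.63523536e+00, -1.72523572e-05,
        1.19968491e+00, -6.97263367e-02]), 'joint_vel': array([-8.44944213e-04,  1.72605767e-03,  1.05616649e-05,  1.65538023e-03,
       -2.38088465e-04,  1.92739620e-03]), 'joint_efforts': array([ 9.85280167e-04, -4.15247548e+01, -2.76664317e+01,  2.21276855e-05,
        1.02574736e-02, -1.10480244e-05]), 'tool_pos': array([ 0.18856062, -0.59517045,  0.30262378]), 'ee_rot': array([-1.16143697e-03,  9.88254997e-01,  1.52809362e-01, -1.05481252e-04]), 'force': array([-0.24220157,  1.20949488, -0.6990692 ]), 'ft_torque': array([-0.02208819,  0.03370346,  0.00879908]), 'gripper_force': 0.0, 'grip_width': 0.08542622977829749}
scene {'K': array([[398.99157037,   0.        , 316.64774699],
       [  0.        , 398.99157037, 197.86224483],
       [  0.        ,   0.        ,   1.        ]]), 'k1': -0.04869183128134495, 'cam_to_world': array([[-7.66735606e-01,  4.50268662e-01, -4.57574740e-01,
         1.00328220e+00],
       [ 6.41962271e-01,  5.38866754e-01, -5.45442081e-01,
       
[... 490 characters left out ...]
197,  0.0196268 , -0.03365453],
       [-0.019002  , -0.05409635, -0.9983549 ,  1.43195612],
       [ 0.        ,  0.        ,  0.        ,  1.        ]])}
{'K': array([[353.11487788,   0.        , 322.59914205],
       [  0.        , 353.11487788, 204.82669075],
       [  0.        ,   0.        ,   1.        ]]), 'k1': 0.013047517310479597, 'T_tool_cam': array([[ 5.07203398e-04, -9.61117545e-01, -2.76139109e-01,
         6.89987121e-02],
       [ 9.99999673e-01,  6.61290021e-04, -4.64889631e-04,
         1.70791824e-04],
       [ 6.29421619e-04, -2.76138783e-01,  9.61117566e-01,
        -6.97713305e-02],
       [ 0.00000000e+00,  0.00000000e+00,  0.00000000e+00,
         1.00000000e+00]])}
```

View pics/scene0.png

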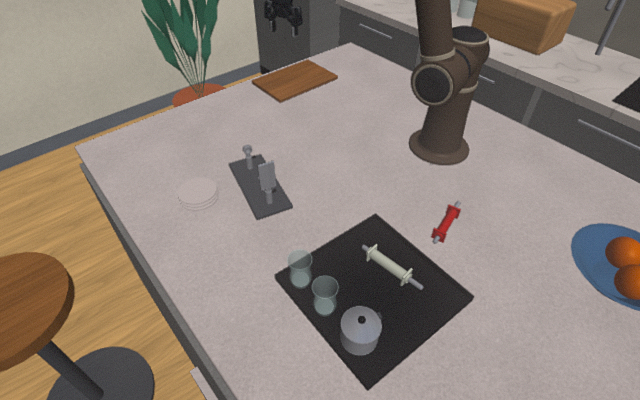

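View pics/top0.png

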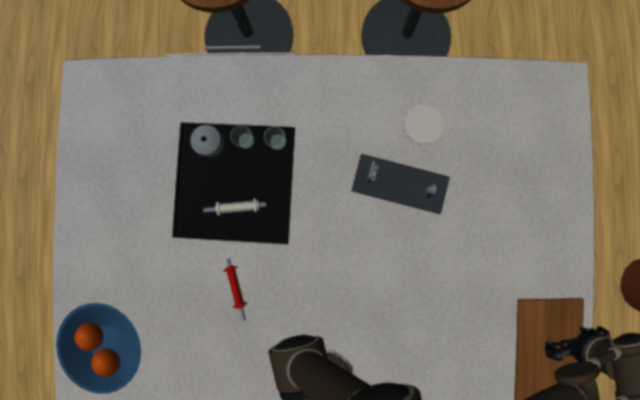

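The scene view shows the white spindle on the tray at about (392,266) and the holder at about (260,186). In the top view, the spindle is at (235,207) with its longer end (the plunger) to the left. The plate cup is at (372,170) and the round cup at (432,189). I'll zoom in on these.

Run:
```python
import cv2,numpy as np
a=cv2.imread("pics/top0.png")
p=cv2.resize(a[190:225,190:280],None,fx=8,fy=8,interpolation=cv2.INTER_CUBIC)
q=cv2.resize(a[145:220,345:455],None,fx=6.5454,fy=4,interpolation=cv2.INTER_CUBIC)
q=cv2.resize(a[148:220,345:455],(720,471-160+0),interpolation=cv2.INTER_CUBIC)
p=cv2.convertScaleAbs(p,alpha=1.3)
cv2.imwrite("pics/crop.png",np.vstack([p,cv2.convertScaleAbs(q,alpha=1.5)]))
```

```text
(no output)
```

View pics/crop.png

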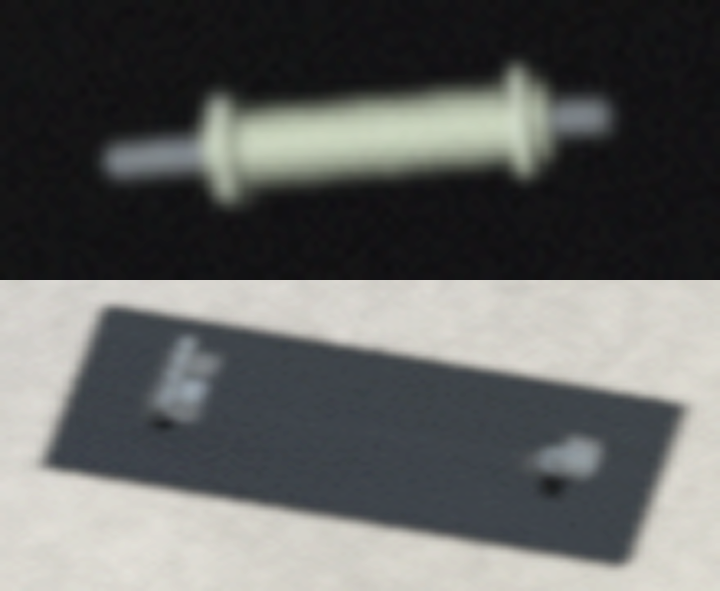

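The crop confirms that the spindle's plunger points left (+y) and the plate cup is also on the left. Next I'll turn these into coordinates.

```bash
cat > h.py <<'E'
from workcell import *
import numpy as np, cv2
from scipy.spatial.transform import Rotation as R
def cam(name, s=None):
    c=get_calibration(name)
    if name!="wrist": return c,c["cam_to_world"]
    s=s or get_state(); T=np.eye(4); w,x,y,z=s["ee_rot"]; T[:3,:3]=R.from_quat([x,y,z,w]).as_matrix(); T[:3,3]=s["tool_pos"]
    return c,T@c["T_tool_cam"]
def ray(c,M,px):
    px=np.atleast_2d(np.float64(px)); K=c["K"]
    d=(px-[K[0,2],K[1,2]])/K[0,0]; u=d.copy()
    for _ in range(20): u=d/(1+c["k1"]*(u**2).sum(1,keepdims=True))
    return np.c_[u,np.ones(len(u))]@M[:3,:3].T
def pz(c,M,px,z):
    D=ray(c,M,px); o=M[:3,3]; return o+D*((z-o[2])/D[:,2])[:,None]
def proj(c,M,P):
    p=(np.atleast_2d(P)-M[:3,3])@M[:3,:3]; u=p[:,:2]/p[:,2:]
    u=u*(1+c["k1"]*(u**2).sum(1,keepdims=True)); return u*c["K"][0,0]+[c["K"][0,2],c["K"][1,2]]
def big(m):
    n,l,st,ce=cv2.connectedComponentsWithStats(m.astype(np.uint8)); i=1+np.argmax(st[1:,4]); return l==i
E
python3 - <<'E'
from h import *
c,M=cam("top"); a=cv2.imread("pics/top0.png").astype(int)
m=np.zeros(a.shape[:2],bool); m[192:222,195:275]=a[192:222,195:275].min(2)>85
m=big(m); ys,xs=np.nonzero(m); P=pz(c,M,np.c_[xs,ys],.03)[:,:2]
r=cv2.minAreaRect(P.astype(np.float32)*1000); print("spindle",P.mean(0),r)
v=np.linalg.svd(P-P.mean(0))[2][0]; print(np.degrees(np.arctan2(v[1],v[0])))
ends=pz(c,M,[[190+103/8,190+161/8],[190+612/8,190+116/8]],.024); print("tips",ends)
q=np.array([[105,305],[685,407],[622,563],[45,465]])-[0,280]
px=np.c_[345+q[:,0]*110/720,148+q[:,1]*72/311]
C=pz(c,M,px-.5+.0,.014)[:,:2]; print("plate",C,C.mean(0),[np.linalg.norm(C[i]-C[i-1]) for i in range(4)])
d=(C[0]+C[3]-C[1]-C[2]); print("holder y angle",np.degrees(np.arctan2(d[1],d[0])))
E
```

```text
spindle [0.50338761 0.23812319] ((504.358642578125, 242.30596923828125), (30.624788284301758, 169.53176879882812), 5.309030055999756)
-84.30346196881054
tips [[0.49251867 0.33111194 0.024     ]
 [0.51039191 0.15164036 0.024     ]]
plate [[ 0.6574019  -0.10847757]
 [ 0.59405097 -0.35836876]
 [ 0.49236453 -0.3308594 ]
 [ 0.55304131 -0.08363604]] [ 0.57421468 -0.22033544] [np.float64(0.10727644389405122), np.float64(0.2577963272241542), np.float64(0.10534180942030492), np.float64(0.25456052819054575)]
holder y angle 75.99097879827993
```

Request:
{"api": "jog_arm", "payload": {"targets": [{"x": 43.5,"y": -22,"z": -4},{"x": 43.5,"y": -22,"z": -4},{"x": 43.5,"y": -22,"z": -4},{"x": 43.5,"y": -22,"z": -4},{"x": 43.5,"y": -22,"z": -4},{"x": 43.5,"y": -22,"z": -4},{"x": 43.5,"y": -22,"z": -4},{"x": 43.5,"y": -22,"z": -4},{"x": 43.5,"y": -22,"z": -4},{"x": 43.5,"y": -22,"z": -4},{"x": 43.5,"y": -22,"z": -4},{"roll": -8.3},{"roll": -8.3},{"roll": -8.3},{"roll": -8.3},{"roll": -8.3},{"roll": -8.3},{"roll": -8.3},{"z": 0},{"z": 0}]}}

```text
schema error: expected keys x, y, z, roll, grip
```

Run:
```python
from h import *
s=get_state(); np.save("s1.npy",s,allow_pickle=True)
cv2.imwrite("pics/w1.png",grab_frame("wrist")[:,:,::-1]); print(s["time"],s["tool_pos"],s["ee_rot"],s["force"])
```

```text
0.1 [ 0.18857789 -0.59524229  0.30273692] [-1.06634612e-03  9.88259148e-01  1.52783216e-01 -9.29192967e-05] [ 0.57990887  0.34105834 -1.01790631]
```

View pics/w1.png

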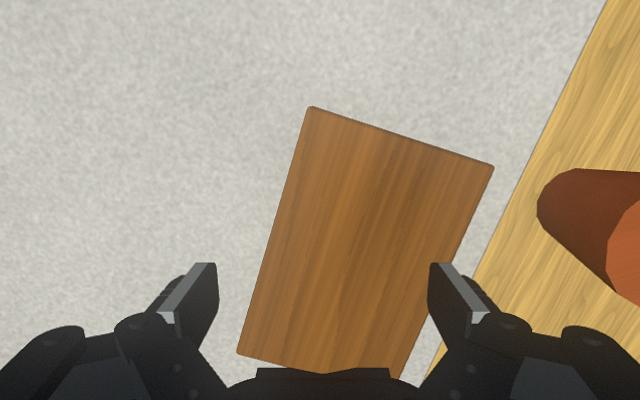

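That call was refused because every key is needed, and the picture only shows the cutting board from the start pose. I'll resend it with all keys.

Request:
{"api": "jog_arm", "payload": {"targets": [{"x": 43.5,"y": -22,"z": -4,"roll": 0,"grip": 0},{"x": 43.5,"y": -22,"z": -4,"roll": 0,"grip": 0},{"x": 43.5,"y": -22,"z": -4,"roll": 0,"grip": 0},{"x": 43.5,"y": -22,"z": -4,"roll": 0,"grip": 0},{"x": 43.5,"y": -22,"z": -4,"roll": 0,"grip": 0},{"x": 43.5,"y": -22,"z": -4,"roll": 0,"grip": 0},{"x": 43.5,"y": -22,"z": -4,"roll": 0,"grip": 0},{"x": 43.5,"y": -22,"z": -4,"roll": 0,"grip": 0},{"x": 43.5,"y": -22,"z": -4,"roll": 0,"grip": 0},{"x": 43.5,"y": -22,"z": -4,"roll": 0,"grip": 0},{"x": 43.5,"y": -22,"z": -4,"roll": 0,"grip": 0},{"x": 0,"y": 0,"z": 0,"roll": -8.3,"grip": 0},{"x": 0,"y": 0,"z": 0,"roll": -8.3,"grip": 0},{"x": 0,"y": 0,"z": 0,"roll": -8.3,"grip": 0},{"x": 0,"y": 0,"z": 0,"roll": -8.3,"grip": 0},{"x": 0,"y": 0,"z": 0,"roll": -8.3,"grip": 0},{"x": 0,"y": 0,"z": 0,"roll": -8.3,"grip": 0},{"x": 0,"y": 0,"z": 0,"roll": -8.3,"grip": 0},{"x": 0,"y": 0,"z": 0,"roll": 0,"grip": 0},{"x": 0,"y": 0,"z": 0,"roll": 0,"grip": 0}]}}

```text
time: 2.15
tool_pos: [0.5716, -0.2206, 0.3475]
ee_rot: [-0.0, 0.791, 0.612, -0.0]
force: [-0.4, 0.5, 0.1]
grip_width: 0.0849
gripper_force: 0.0
```

Run:
```python
from h import *
s=get_state(); np.save("s1.npy",s,allow_pickle=True)
im=grab_frame("wrist")[:,:,::-1]; cv2.imwrite("pics/w1.png",im); print(s["time"],s["tool_pos"],s["ee_rot"],s["force"])
cv2.imwrite("pics/w1c.png",cv2.resize(im[20:310,200:450],(517,600),interpolation=cv2.INTER_CUBIC))
```

```text
2.15 [ 0.57164148 -0.22055712  0.34748621] [-3.11825433e-04  7.90667557e-01  6.12245616e-01 -1.50734723e-04] [-0.3764676   0.45623775  0.11072365]
```

View pics/w1.png

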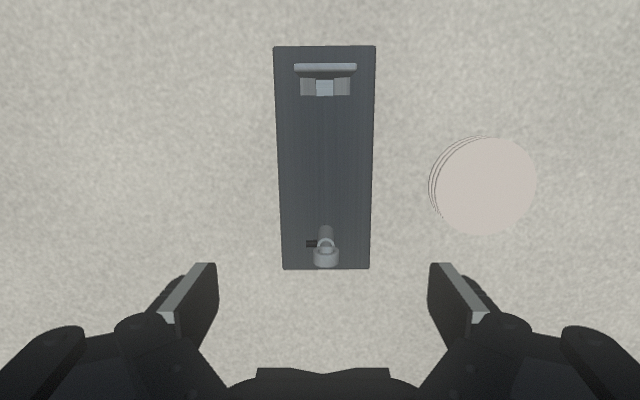

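The wrist view shows the holder lying upright in the picture. The plate cup is at the top at (325,68), the round cup at the bottom at (325,248), and the saucers are to the right. Next I'll fit the base corners and estimate the height.

Run:
```python
from h import *
from scipy.optimize import least_squares
s=np.load("s1.npy",allow_pickle=True).item(); c,M=cam("wrist",s)
a=cv2.imread("pics/w1.png"); g=a.max(2).astype(int)
m=np.zeros(g.shape,bool); m[30:285,255:395]=g[30:285,255:395]<125; m=big(m)
# sub-pixel edge lines of base
L=[];Rr=[];T=[];B=[]
for y in range(80,225,3):
    r=np.nonzero(m[y,255:395])[0]+255; L.append((r[0]-.5,y)); Rr.append((r[-1]+.5,y))
for x in list(range(280,293)): T.append((x,np.nonzero(m[:,x])[0][0]-.5))
for x in list(range(358,371)): T.append((x,np.nonzero(m[:,x])[0][0]-.5))
for x in list(range(288,308))+list(range(344,366)): B.append((x,np.nonzero(m[:,x])[0][-1]+.5))
W=[pz(c,M,q,.014)[:,:2] for q in (L,Rr,T,B)]
def loc(p,P): 
    th=p[2]; Y=np.array([np.cos(th),np.sin(th)]); X=np.array([Y[1],-Y[0]]); d=P-p[:2]; return d@X,d@Y
def f(p): return np.r_[loc(p,W[0])[0]+.055,loc(p,W[1])[0]-.055,loc(p,W[2])[1]-.13,loc(p,W[3])[1]+.13]*1000
r=least_squares(f,[.574,-.22,1.326],loss="soft_l1"); p=r.x
k=0
for n,w in zip("LRTB",W): print(n,np.round(f(p)[k:k+len(w)].mean(),2)); k+=len(w)
print("holder",p[:2],np.degrees(p[2])); np.save("hold.npy",p)
q=np.array([a[:,:,1][y,300:350].mean() for y in range(55,105)]); print(np.round(q))
for y in (66,70,86): print(y,a[y,285:365,1].tolist())
th=p[2];Y=np.array([np.cos(th),np.sin(th)]);X=np.array([Y[1],-Y[0]])
for h in (.075,.085,.095,.105,.115):
    w=lambda x,y,z: np.r_[p[:2]+x*X+y*Y,z]
    print(h,np.round(proj(c,M,[w(-.022,.092,h+.076),w(.022,.092,h+.076),w(0,-.072,h+.014),w(-.014,-.082,h),w(.014,-.082,h)]),1).tolist())
cv2.imwrite("pics/w1c.png",np.hstack([cv2.resize(a[50:110,280:370],None,fx=4.4,fy=4.4,interpolation=cv2.INTER_CUBIC),cv2.resize(a[215:275,280:370],None,fx=4.4,fy=4.4,interpolation=cv2.INTER_CUBIC)]))
```

```text
L 0.35
R -0.35
T -1.35
B 0.64
holder [ 0.57269668 -0.22130763] 76.15035156616142
[ 85.  85.  86.  85.  85.  84.  83.  80. 148. 149. 148. 146. 144. 141.
 124. 104.  85.  70.  70.  71.  70.  69.  78. 101. 108. 131. 133. 131.
 131. 131. 131. 132. 131. 133. 131. 131. 131. 131. 130. 132. 109.  83.
  79.  80.  80.  80.  80.  81.  80.  80.]
66 [86, 84, 85, 86, 86, 85, 85, 80, 90, 136, 143, 141, 143, 146, 146, 146, 149, 146, 148, 148, 146, 146, 143, 145, 147, 146, 146, 145, 145, 145, 141, 141, 141, 142, 143, 146, 145, 146, 146, 144, 146, 145, 144, 144, 146, 146, 144, 144, 143, 145, 145, 146, 147, 144, 148, 148, 150, 149, 148, 149, 147, 150, 153, 151, 148, 149, 146, 146, 145, 147, 135, 124, 86, 85, 86, 87, 87, 88, 86, 87]
70 [87, 87, 87, 84, 87, 87, 82, 84, 84, 110, 111, 109, 109, 109, 109, 108, 108, 108, 108, 108, 109, 110, 111, 108, 104, 105, 105, 106, 106, 107, 109, 103, 101, 103, 101, 104, 102, 101, 103, 104, 104, 102, 105, 105, 101, 102, 103, 103, 99, 102, 102, 98, 102, 103, 101, 97, 99, 99, 104, 104, 101, 102, 100, 101, 102, 105, 105, 101, 101, 99, 92, 80, 86, 87, 84, 85, 88, 87, 84, 88]
86 [86, 84, 85, 82, 83, 85, 87, 84, 83, 83, 85, 82, 80, 83, 78, 114, 127, 127, 121, 119, 118, 121, 119, 116, 118, 119, 120, 118, 119, 116, 109, 152, 155, 153, 152, 152, 152, 152, 151, 150, 151, 150, 154, 152, 150, 150, 153, 157, 115, 118, 127, 128, 128, 128, 129, 130, 126, 125, 127, 126, 130, 124, 119, 119, 112, 87, 84, 81, 80, 84, 87, 84, 85, 83, 84, 86, 85, 86, 82, 85]
0.075 [[293.2, 71.1], [355.5, 70.4], [325.6, 250.5], [312.3, 254.1], [339.0, 253.9]]
0.085 [[292.0, 69.8], [356.8, 69.1], [325.7, 254.6], [312.0, 258.2], [339.4, 257.9]]
0.095 [[290.7, 68.4], [358.2, 67.6], [325.8, 259.0], [311.7, 262.4], [339.8, 262.1]]
0.105 [[289.3, 66.9], [359.7, 66.1], [325.9, 263.5], [311.4, 266.8], [340.3, 266.6]]
0.115 [[287.8, 65.2], [361.4, 64.3], [326.0, 268.4], [311.1, 271.6], [340.8, 271.3]]
```

View pics/w1c.png

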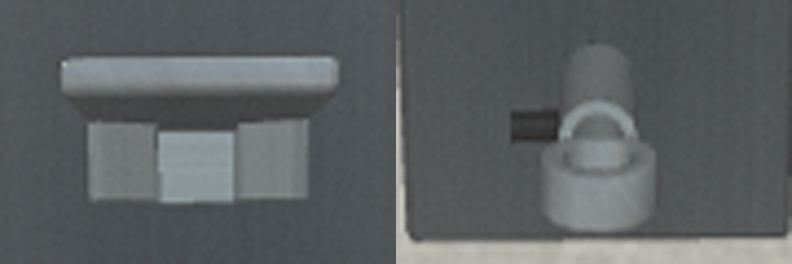

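The plate measures about 62 px wide and the round cup about 26 px, so the cup axis is roughly 75–80 mm up. Next I'll go over the spindle with the same tool orientation relative to it, so the camera bias cancels.

Request:
{"api": "jog_arm", "payload": {"targets": [{"x": 42.2,"y": -18.1,"z": 4.7,"roll": 0,"grip": 0},{"x": 42.2,"y": -18.1,"z": 4.7,"roll": 0,"grip": 0},{"x": 42.2,"y": -18.1,"z": 4.7,"roll": 0,"grip": 0},{"x": 42.2,"y": -18.1,"z": 4.7,"roll": 0,"grip": 0},{"x": 42.2,"y": -18.1,"z": 4.7,"roll": 0,"grip": 0},{"x": 42.2,"y": -18.1,"z": 4.7,"roll": 0,"grip": 0},{"x": 42.2,"y": -18.1,"z": 4.7,"roll": 0,"grip": 0},{"x": 42.2,"y": -18.1,"z": 4.7,"roll": 0,"grip": 0},{"x": 42.2,"y": -18.1,"z": 4.7,"roll": 0,"grip": 0},{"x": 42.2,"y": -18.1,"z": 4.7,"roll": 0,"grip": 0},{"x": 0,"y": 0,"z": 0,"roll": -6.7,"grip": 0},{"x": 0,"y": 0,"z": 0,"roll": -6.7,"grip": 0},{"x": 0,"y": 0,"z": 0,"roll": -6.7,"grip": 0},{"x": 0,"y": 0,"z": 0,"roll": 0,"grip": 0},{"x": 0,"y": 0,"z": 0,"roll": 0,"grip": 0}]}}

```text
time: 3.7
tool_pos: [0.5008, 0.233, 0.3009]
ee_rot: [-0.0, 0.672, 0.741, 0.0]
force: [-0.1, -0.3, 0.4]
grip_width: 0.0855
gripper_force: 0.0
```

Run:
```python
from h import *
s=get_state(); np.save("s2.npy",s,allow_pickle=True)
im=grab_frame("wrist")[:,:,::-1]; cv2.imwrite("pics/w2.png",im); print(s["time"],s["tool_pos"],s["ee_rot"],s["force"])
```

```text
3.7 [0.50081533 0.23300485 0.30087676] [-4.03617636e-06  6.71855426e-01  7.40682311e-01  8.43522809e-06] [-0.10867566 -0.32094058  0.39954872]
```

View pics/w2.png

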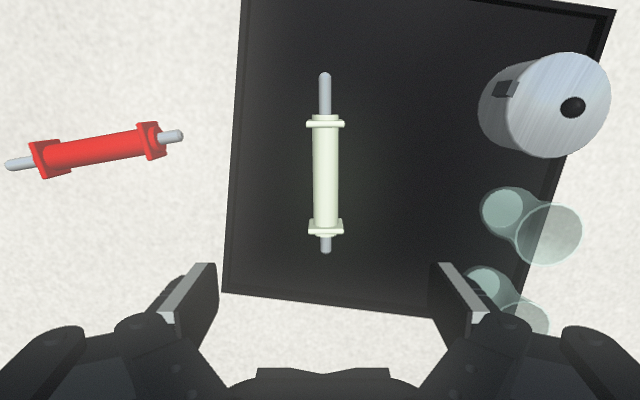

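The wrist view shows the spindle upright in the picture, with the plunger nose at (324,72) and the stub tip at (326,254). The glasses and pot are well off to the right.

Run:
```python
from h import *
s=np.load("s2.npy",allow_pickle=True).item(); c,M=cam("wrist",s)
a=cv2.imread("pics/w2.png"); g=a.min(2).astype(int)
m=np.zeros(g.shape,bool); m[60:265,295:355]=g[60:265,295:355]>80; m=big(m)
mid=[(np.nonzero(m[y])[0].mean(),y) for y in list(range(76,112))+list(range(132,215))+list(range(240,250))]
ys=np.nonzero(m.any(1))[0]; print(ys[0],ys[-1])
P=pz(c,M,mid,.024+.003)[:,:2]   # upper part silhouettes
l=cv2.fitLine(P.astype(np.float32)*1000,cv2.DIST_HUBER,0,.01,.01).ravel(); v=l[:2]*np.sign(l[1]); print("angle",np.degrees(np.arctan2(v[1],v[0])))
E=pz(c,M,[(324.5,ys[0]-.5),(326,ys[-1]+.5)],.024)[:,:2]; t=(E-l[2:]/1000)@v; print("tips along",t, t[0]-t[1])
# stub flat end seen at top edge ambiguous; average of both
o1=l[2:]/1000+v*(t[1]+.082); o2=l[2:]/1000+v*(t[0]-.098); o=(o1+o2)/2; print("origin",o1,o2,o); np.save("sp.npy",np.r_[o,np.arctan2(v[1],v[0])])
w=s["ee_rot"]; th=2*np.arctan2(w[2],w[1]); X=np.array([np.cos(th),np.sin(th)]);Y=np.array([X[1],-X[0]])
d=o-s["tool_pos"][:2]; print("tool angle",np.degrees(th),"move x,y mm",d@X*1e3,d@Y*1e3)
```

```text
72 253
angle 96.07168
tips along [ 0.07407049 -0.10734708] 0.18141756566260775
origin [0.5023729  0.23166106] [0.50222296 0.23307067] [0.50229793 0.23236587]
tool angle 95.57914099459009 move x,y mm -0.7800900103649793 1.4134502865610499
```

Request:
{"api": "jog_arm", "payload": {"force": 50, "targets": [{"x": -0.8,"y": 1.4,"z": 40,"roll": -0.5,"grip": 0},{"x": 0,"y": 0,"z": 40,"roll": 0,"grip": 0},{"x": 0,"y": 0,"z": 40,"roll": 0,"grip": 0},{"x": 0,"y": 0,"z": 40,"roll": 0,"grip": 0},{"x": 0,"y": 0,"z": 30,"roll": 0,"grip": 0},{"x": 0,"y": 0,"z": 15,"roll": 0,"grip": 0},{"x": 0,"y": 0,"z": 8,"roll": 0,"grip": 0},{"x": 0,"y": 0,"z": 5,"roll": 0,"grip": 0},{"x": 0,"y": 0,"z": 0,"roll": 0,"grip": 0.3},{"x": 0,"y": 0,"z": 0,"roll": 0,"grip": 0.5},{"x": 0,"y": 0,"z": 0,"roll": 0,"grip": 0.6},{"x": 0,"y": 0,"z": 0,"roll": 0,"grip": 0.7},{"x": 0,"y": 0,"z": 0,"roll": 0,"grip": 1},{"x": 0,"y": 0,"z": 0,"roll": 0,"grip": 1},{"x": 0,"y": 0,"z": 0,"roll": 0,"grip": 1},{"x": 0,"y": 0,"z": 0,"roll": 0,"grip": 1}]}}

```text
time: 5.35
tool_pos: [0.5031, 0.2327, 0.0841]
ee_rot: [0.0, 0.667, 0.745, 0.001]
force: [-1.0, -0.1, 5.4]
grip_width: 0.0246
gripper_force: 49.2
```

Request:
{"api": "jog_arm", "payload": {"targets": [{"x": 0,"y": 0,"z": -5,"roll": 0,"grip": 1},{"x": 0,"y": 0,"z": -15,"roll": 0,"grip": 1},{"x": 0,"y": 0,"z": -30,"roll": 0,"grip": 1},{"x": 0,"y": 0,"z": -40,"roll": 0,"grip": 1},{"x": 0,"y": 0,"z": -40,"roll": 0,"grip": 1},{"x": 0,"y": 0,"z": -35,"roll": 0,"grip": 1},{"x": 0,"y": 0,"z": -15,"roll": 0,"grip": 1},{"x": 0,"y": 0,"z": 0,"roll": 0,"grip": 1},{"x": 0,"y": 0,"z": 0,"roll": 0,"grip": 1}]}}

```text
time: 6.25
tool_pos: [0.5013, 0.232, 0.2616]
ee_rot: [-0.001, 0.667, 0.745, -0.001]
force: [-0.5, 0.2, -1.9]
grip_width: 0.0243
gripper_force: 49.3
```

Run:
```python
from h import *
s=get_state(); np.save("s3.npy",s,allow_pickle=True)
im=grab_frame("wrist")[:,:,::-1]; cv2.imwrite("pics/w3.png",im); print(s["time"],s["tool_pos"],s["ee_rot"],s["force"],s["ft_torque"],s["grip_width"])
```

```text
6.25 [0.50131156 0.23201144 0.26159848] [-5.31172649e-04  6.67311441e-01  7.44777901e-01 -1.01827617e-03] [-0.52541025  0.2162866  -1.85959832] [ 0.01314388  0.01692573 -0.04104892] 0.024320061496519038
```

View pics/w3.png

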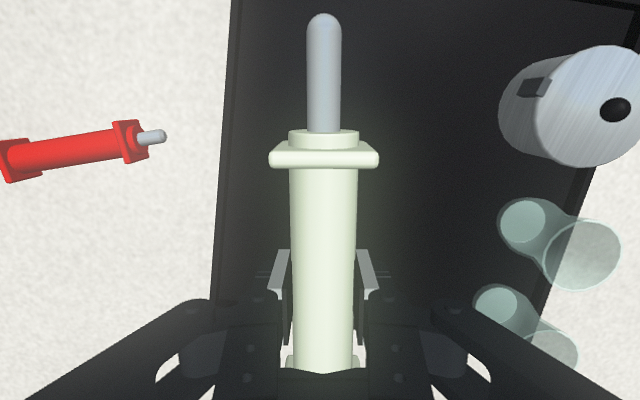

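The spindle is held straight between the pads, with the nose at (324,13) and the near collar at about row 158. Next I'll fit its pose in the tool frame.

Run:
```python
from h import *
from scipy.optimize import least_squares
c=get_calibration("wrist"); M=c["T_tool_cam"]; a=cv2.imread("pics/w3.png"); g=a.max(2).astype(int)
def edges(y):
    r=g[y,260:385]; k=np.nonzero(r>95)[0]+260; 
    # grow from centre
    l=324
    while g[y,l]>95: l-=1
    R_=324
    while g[y,R_]>95: R_+=1
    return l+.5,R_-.5
pl=[(x,y) for y in range(35,122,4) for x in edges(y)]
sl=[(x,y) for y in range(176,242,4) for x in edges(y)]
for y in (40,100,120,180,236): print(y,edges(y))
top=np.nonzero(g[:,324]>95)[0][0]-.5; print("top",top)
o=M[:3,3]
def dist(D,p,u): n=np.cross(D,u); return np.abs((p-o)@n.T)/np.linalg.norm(n,axis=1)
Dp,Ds,Dt=ray(c,M,pl),ray(c,M,sl),ray(c,M,[(324,top)])
Dt=Dt/np.linalg.norm(Dt)
def f(q):
    p=q[:3]/1e3; u=np.array([1,q[3],q[4]]); u/=np.linalg.norm(u)
    n=p+.092*u
    return np.r_[dist(Dp,p,u)-.006,dist(Ds,p,u)-.013,5*(np.linalg.norm(np.cross(Dt[0],n-o))-.006)]*1000
r=least_squares(f,[0,0,60,0,0],loss="soft_l1"); J=r.jac; print("ox oy oz mm, yaw, pitch deg:",r.x[:3],np.degrees(r.x[3:]),"rms",np.sqrt((f(r.x)**2).mean()))
print("sd",np.sqrt(np.diag(np.linalg.inv(J.T@J)))*.2)
```

```text
40 (306.5, 341.5)
100 (306.5, 340.5)
120 (306.5, 339.5)
180 (288.5, 357.5)
236 (289.5, 356.5)
top 12.5
ox oy oz mm, yaw, pitch deg: [ 1.27329098 -0.9792484  59.12391092] [0.18917203 2.9790528 ] rms 0.09588384231325787
sd [0.25618204 0.05714225 0.66495089 0.00092249 0.01486667]
```

Request:
{"api": "jog_arm", "payload": {"targets": [{"x": -30,"y": 1.4,"z": 0,"roll": 0,"grip": 1},{"x": -48,"y": 1.4,"z": 0,"roll": 0,"grip": 1},{"x": -48,"y": 1.4,"z": 0,"roll": 0,"grip": 1},{"x": -48,"y": 1.4,"z": 0,"roll": 0,"grip": 1},{"x": -48,"y": 1.4,"z": 0,"roll": 0,"grip": 1},{"x": -48,"y": 1.4,"z": 0,"roll": 0,"grip": 1},{"x": -48,"y": 1.4,"z": 0,"roll": 0,"grip": 1},{"x": -48,"y": 1.4,"z": 0,"roll": 0,"grip": 1},{"x": -48,"y": 1.4,"z": 0,"roll": 0,"grip": 1},{"x": -40,"y": 1.4,"z": 0,"roll": 0,"grip": 1},{"x": -26,"y": 0,"z": 0,"roll": 0,"grip": 1},{"x": 0,"y": 0,"z": 0,"roll": 6.6,"grip": 1},{"x": 0,"y": 0,"z": 0,"roll": 6.7,"grip": 1},{"x": 0,"y": 0,"z": 0,"roll": 6.6,"grip": 1},{"x": 0,"y": 0,"z": 0,"roll": 0,"grip": 1},{"x": 0,"y": 0,"z": 0,"roll": 0,"grip": 1}]}}

```text
time: 7.9
tool_pos: [0.5677, -0.2427, 0.2605]
ee_rot: [-0.002, 0.785, 0.619, -0.001]
force: [-0.1, -1.0, -3.0]
grip_width: 0.0244
gripper_force: 49.2
```

```bash
cat > rel.py <<'E'
from h import *
def rel(s):
    p=np.load("hold.npy"); w=s["ee_rot"]; th=2*np.arctan2(w[2],w[1]); Y=np.array([np.cos(p[2]),np.sin(p[2])]); X=np.array([Y[1],-Y[0]])
    d=s["tool_pos"][:2]-p[:2]; return np.round(np.r_[d@X,d@Y,s["tool_pos"][2]]*1e3,2),round(np.degrees(th-p[2]),2)
def forces(s):
    p=np.load("hold.npy"); Y=np.array([np.cos(p[2]),np.sin(p[2])]); X=np.array([Y[1],-Y[0]]); f=s["force"]
    return np.round([f[:2]@X,f[:2]@Y,f[2]],2)
if __name__=="__main__":
    s=get_state(); print(s["time"],"TCP in holder x,y,z",rel(s),"F",forces(s),"M",np.round(s["ft_torque"],2),s["grip_width"])
E
python3 rel.py
```

```text
7.9 TCP in holder x,y,z (array([  0.32, -21.99, 260.46]), np.float64(0.36)) F [ 0.18 -0.99 -2.96] M [-0.05 -0.08 -0.  ] 0.024397126390300623
```

Request:
{"api": "jog_arm", "payload": {"targets": [{"x": 0,"y": 0,"z": 20,"roll": 0,"grip": 1},{"x": 0,"y": 0,"z": 30,"roll": 0,"grip": 1},{"x": 0,"y": 0,"z": 22,"roll": 0,"grip": 1},{"x": 0,"y": 0,"z": 10,"roll": 0,"grip": 1},{"x": 0,"y": 0,"z": 0,"roll": 0,"grip": 1},{"x": 0,"y": 0,"z": 0,"roll": 0,"grip": 1}]}}

```text
time: 8.5
tool_pos: [0.5692, -0.2434, 0.1813]
ee_rot: [0.0, 0.786, 0.619, 0.0]
force: [0.3, -0.3, -1.0]
grip_width: 0.0243
gripper_force: 49.3
```

```bash
python3 rel.py
python3 - <<'E'
from h import *
s=get_state(); np.save("s4.npy",s,allow_pickle=True)
w=grab_frame("wrist")[:,:,::-1]; cv2.imwrite("pics/w4.png",w)
sc=grab_frame("scene")[:,:,::-1]; cv2.imwrite("pics/sc4.png",sc)
cv2.imwrite("pics/c4.png",np.hstack([cv2.resize(w[0:110,260:390],(520,440),interpolation=cv2.INTER_CUBIC),cv2.resize(sc[130:220,215:295],(280,440)[:2],interpolation=cv2.INTER_CUBIC)]))
E
```

```text
8.5 TCP in holder x,y,z (array([  1.85, -22.26, 181.35]), np.float64(0.27)) F [ 0.4  -0.25 -1.02] M [-0.05 -0.09  0.05] 0.0243419578567554
```

View pics/c4.png

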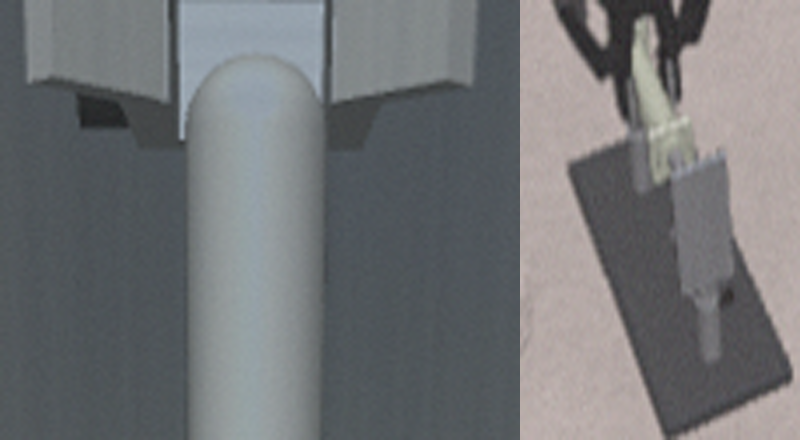

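The nose centre is at column 324 and the cup floor centre at about 322.8, deeper down, so the spindle sits about 0.4 mm to the right. I'll correct that and feel for the plate.

Request:
{"api": "jog_arm", "payload": {"targets": [{"x": 4,"y": -0.4,"z": 0,"roll": 0,"grip": 1},{"x": 5,"y": 0,"z": 0,"roll": 0,"grip": 1},{"x": 2,"y": 0,"z": 0,"roll": 0,"grip": 1},{"x": 1,"y": 0,"z": 0,"roll": 0,"grip": 1},{"x": 0,"y": 0,"z": 0,"roll": 0,"grip": 1}]}}

```text
time: 9.1
tool_pos: [0.5712, -0.2312, 0.181]
ee_rot: [0.0, 0.786, 0.618, 0.0]
force: [0.6, 0.0, -1.8]
grip_width: 0.0242
gripper_force: 49.3
```

```bash
python3 rel.py
```

```text
9.1 TCP in holder x,y,z (array([  0.92,  -9.93, 180.99]), np.float64(0.26)) F [ 0.61  0.19 -1.84] M [0.02 0.   0.02] 0.024240574849558546
```

Request:
{"api": "jog_arm", "payload": {"targets": [{"x": 1,"y": 0,"z": 0,"roll": 0,"grip": 1},{"x": 1,"y": 0,"z": 0,"roll": 0,"grip": 1},{"x": 0,"y": 0,"z": 0,"roll": 0,"grip": 1}]}}

```text
time: 9.4
tool_pos: [0.5716, -0.2295, 0.1808]
ee_rot: [-0.0, 0.786, 0.618, -0.0]
force: [0.3, 0.0, -2.2]
grip_width: 0.0245
gripper_force: 49.3
```

```bash
python3 rel.py
```

```text
9.4 TCP in holder x,y,z (array([  0.87,  -8.18, 180.79]), np.float64(0.22)) F [ 0.3   0.1  -2.16] M [-0.    0.01  0.01] 0.0244511787604313
```

Request:
{"api": "jog_arm", "payload": {"targets": [{"x": 1,"y": 0,"z": 0,"roll": 0,"grip": 1},{"x": 0.5,"y": 0,"z": 0,"roll": 0,"grip": 1},{"x": 0,"y": 0,"z": 0,"roll": 0,"grip": 1}]}}

```text
time: 9.7
tool_pos: [0.5719, -0.2283, 0.1809]
ee_rot: [0.0, 0.786, 0.618, -0.0]
force: [0.3, -1.3, -1.5]
grip_width: 0.0242
gripper_force: 49.3
```

```bash
python3 rel.py
```

```text
9.7 TCP in holder x,y,z (array([  0.91,  -6.95, 180.9 ]), np.float64(0.24)) F [ 0.62 -1.14 -1.51] M [-0.22  0.02  0.  ] 0.024183810711391848
```

Request:
{"api": "jog_arm", "payload": {"targets": [{"x": 0.5,"y": 0,"z": 0,"roll": 0,"grip": 1},{"x": 0,"y": 0,"z": 0,"roll": 0,"grip": 1}]}}

```text
time: 9.9
tool_pos: [0.572, -0.2281, 0.1809]
ee_rot: [0.0, 0.786, 0.618, -0.0]
force: [-1.1, -2.5, -2.3]
grip_width: 0.0243
gripper_force: 49.3
```

```bash
python3 rel.py
```

```text
9.9 TCP in holder x,y,z (array([  0.94,  -6.79, 180.95]), np.float64(0.24)) F [-0.44 -2.73 -2.3 ] M [-0.48  0.19  0.03] 0.02428119447296021
```

Request:
{"api": "jog_arm", "payload": {"targets": [{"x": 1,"y": 0,"z": 0,"roll": 0,"grip": 1},{"x": 1,"y": 0,"z": 0,"roll": 0,"grip": 1},{"x": 1,"y": 0,"z": 0,"roll": 0,"grip": 1},{"x": 1,"y": 0,"z": 0,"roll": 0,"grip": 1},{"x": 1,"y": 0,"z": 0,"roll": 0,"grip": 1},{"x": 0,"y": 0,"z": 0,"roll": 0,"grip": 1}]}}

```text
time: 10.5
tool_pos: [0.5733, -0.2227, 0.1809]
ee_rot: [0.0, 0.786, 0.618, -0.0]
force: [-0.9, -4.3, -1.7]
grip_width: 0.0245
gripper_force: 49.2
```

```bash
python3 rel.py
```

```text
10.5 TCP in holder x,y,z (array([  0.96,  -1.24, 180.94]), np.float64(0.24)) F [ 0.12 -4.38 -1.74] M [-0.62  0.2   0.03] 0.024480715190520773
```

The plate contact is clear: the plunger started to press at TCP y ≈ -6.8 and the force follows the spring. Next I'll squeeze to about 20 mm.

Request:
{"api": "jog_arm", "payload": {"targets": [{"x": 2,"y": 0,"z": 0,"roll": 0,"grip": 1},{"x": 2.5,"y": 0,"z": 0,"roll": 0,"grip": 1},{"x": 2.5,"y": 0,"z": 0,"roll": 0,"grip": 1},{"x": 2.5,"y": 0,"z": 0,"roll": 0,"grip": 1},{"x": 2,"y": 0,"z": 0,"roll": 0,"grip": 1},{"x": 1.5,"y": 0,"z": 0,"roll": 0,"grip": 1},{"x": 1,"y": 0,"z": 0,"roll": 0,"grip": 1},{"x": 0,"y": 0,"z": 0,"roll": 0,"grip": 1},{"x": 0,"y": 0,"z": 0,"roll": 0,"grip": 1}]}}

```text
time: 11.4
tool_pos: [0.5765, -0.2098, 0.181]
ee_rot: [0.001, 0.786, 0.618, -0.001]
force: [-1.7, -7.1, -2.0]
grip_width: 0.0244
gripper_force: 49.2
```

```bash
python3 rel.py
python3 - <<'E'
from h import *
w=grab_frame("wrist")[:,:,::-1]; cv2.imwrite("pics/w5.png",w)
sc=grab_frame("scene")[:,:,::-1]
cv2.imwrite("pics/c5.png",np.hstack([cv2.resize(w[0:160,240:410],(510,480),interpolation=cv2.INTER_CUBIC),cv2.resize(sc[130:220,230:285],(280,480),interpolation=cv2.INTER_CUBIC)]))
E
```

```text
11.4 TCP in holder x,y,z (array([  0.95,  12.13, 180.97]), np.float64(0.26)) F [ 0.05 -7.31 -1.96] M [-1.08  0.29 -0.01] 0.024396370511408232
```

View pics/c5.png

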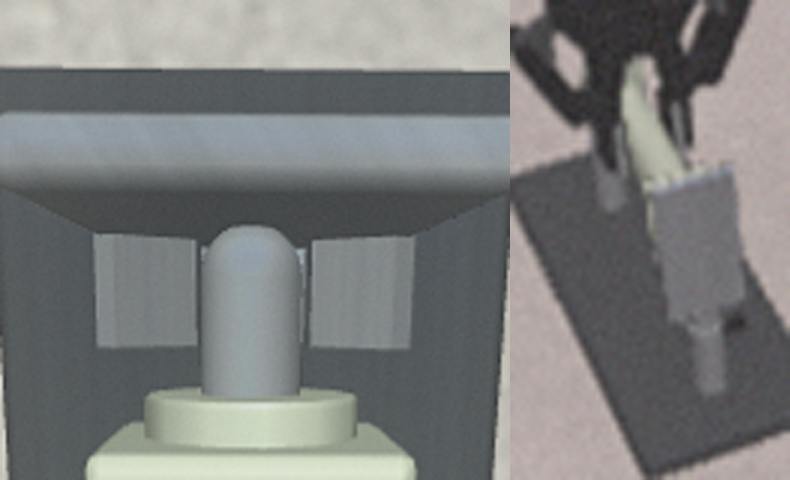

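The nose is squeezed against the plate and sits about 0.5 mm left of the groove's middle. I'll nudge it over and slide down while watching the vertical force.

Request:
{"api": "jog_arm", "payload": {"targets": [{"x": 0.6,"y": 0.5,"z": 0,"roll": 0,"grip": 1},{"x": 0,"y": 0,"z": 2,"roll": 0,"grip": 1},{"x": 0,"y": 0,"z": 3,"roll": 0,"grip": 1},{"x": 0,"y": 0,"z": 3,"roll": 0,"grip": 1},{"x": 0,"y": 0,"z": 3,"roll": 0,"grip": 1},{"x": 0,"y": 0,"z": 2,"roll": 0,"grip": 1},{"x": 0,"y": 0,"z": 1,"roll": 0,"grip": 1},{"x": 0,"y": 0,"z": 0,"roll": 0,"grip": 1}]}}

```text
time: 12.3
tool_pos: [0.5777, -0.2095, 0.1677]
ee_rot: [0.001, 0.786, 0.618, 0.0]
force: [-1.3, -7.4, -0.1]
grip_width: 0.0242
gripper_force: 49.4
```

```bash
python3 rel.py
```

```text
12.3 TCP in holder x,y,z (array([  2.07,  12.65, 167.65]), np.float64(0.23)) F [ 0.49 -7.49 -0.12] M [-0.97  0.25 -0.01] 0.02416245482997592
```

Request:
{"api": "jog_arm", "payload": {"targets": [{"x": 0,"y": 0,"z": 1,"roll": 0,"grip": 1},{"x": 0,"y": 0,"z": 2,"roll": 0,"grip": 1},{"x": 0,"y": 0,"z": 1,"roll": 0,"grip": 1},{"x": 0,"y": 0,"z": 0,"roll": 0,"grip": 1}]}}

```text
time: 12.7
tool_pos: [0.5778, -0.2095, 0.1637]
ee_rot: [0.001, 0.786, 0.618, 0.0]
force: [-0.8, -7.0, 0.7]
grip_width: 0.0237
gripper_force: 49.4
```

```bash
python3 rel.py
```

```text
12.7 TCP in holder x,y,z (array([  2.17,  12.66, 163.74]), np.float64(0.23)) F [ 0.85 -6.99  0.71] M [-0.95  0.2  -0.03] 0.02374236161014227
```

Request:
{"api": "jog_arm", "payload": {"targets": [{"x": 0,"y": 0,"z": 1,"roll": 0,"grip": 1},{"x": 0,"y": 0,"z": 2,"roll": 0,"grip": 1},{"x": 0,"y": 0,"z": 1,"roll": 0,"grip": 1},{"x": 0,"y": 0,"z": 0,"roll": 0,"grip": 1}]}}

```text
time: 13.1
tool_pos: [0.5778, -0.2096, 0.1597]
ee_rot: [0.001, 0.786, 0.618, 0.0]
force: [-1.8, -6.9, 1.1]
grip_width: 0.0244
gripper_force: 49.4
```

```bash
python3 rel.py
```

```text
13.1 TCP in holder x,y,z (array([  2.17,  12.64, 159.72]), np.float64(0.23)) F [-0.12 -7.09  1.12] M [-0.95  0.14 -0.06] 0.024427878375549925
```

I've used up the picture views, so from here I'll measure the alignment numerically.

```bash
cat > lat.py <<'E'
from h import *
w=grab_frame("wrist").astype(int)[:,:,1]
def prof(y0,y1,x0=270,x1=380):
    p=w[y0:y1,x0:x1].mean(0); g=np.diff(cv2.GaussianBlur(p[None].astype(np.float32),(5,1),0)[0]); k=[i for i in range(1,len(g)-1) if abs(g[i])>3 and abs(g[i])>=abs(g[i-1]) and abs(g[i])>abs(g[i+1])]
    return [(x0+i+.5,round(float(g[i]),1)) for i in k]
for y in (84,90,96,102,108,114,122,128): print(y,prof(y,y+3))
E
python3 - <<'E'
import cv2,numpy as np
import sys; sys.path.insert(0,'.')
w=cv2.imread("pics/w5.png").astype(int)[:,:,1]
for y in (84,90,96,102,108,114,122): print(y,w[y,270:380:1].tolist()) if y in (96,108) else None
E
python3 lat.py
```

```text
96 [84, 96, 138, 135, 135, 134, 134, 134, 123, 127, 127, 128, 124, 126, 127, 125, 128, 125, 124, 124, 124, 125, 127, 127, 128, 126, 127, 129, 128, 126, 128, 126, 126, 123, 128, 99, 75, 103, 117, 122, 131, 137, 142, 146, 151, 150, 155, 157, 158, 163, 163, 160, 162, 159, 159, 160, 157, 154, 154, 150, 150, 148, 144, 140, 136, 130, 125, 118, 112, 105, 105, 106, 82, 96, 140, 135, 136, 135, 135, 137, 136, 137, 140, 135, 134, 136, 137, 138, 136, 131, 135, 136, 137, 137, 138, 137, 133, 138, 138, 137, 135, 129, 125, 125, 125, 127, 128, 112, 90, 87]
108 [86, 85, 124, 136, 134, 136, 136, 135, 132, 124, 128, 127, 126, 125, 129, 126, 126, 127, 125, 124, 126, 127, 128, 127, 127, 126, 129, 130, 125, 126, 130, 128, 128, 125, 126, 98, 72, 104, 117, 128, 129, 139, 140, 147, 149, 153, 156, 159, 159, 158, 160, 160, 162, 161, 161, 159, 155, 156, 153, 152, 149, 145, 141, 140, 133, 131, 126, 118, 111, 100, 118, 101, 80, 117, 134, 135, 136, 135, 138, 136, 138, 139, 138, 134, 137, 138, 138, 136, 133, 134, 134, 136, 137, 137, 137, 135, 136, 137, 139, 136, 136, 125, 124, 124, 126, 125, 122, 92, 88, 87]
84 [(29
[... 178 characters left out ...]
6.7), (309.5, 7.1), (339.5, -12.8), (342.5, 21.0), (375.5, -3.4)]
96 [(298.5, -17.3), (301.5, 29.6), (305.5, -20.3), (308.5, 7.7), (330.5, -3.1), (339.5, -11.1), (342.5, 20.5), (374.5, -3.4)]
102 [(298.5, -18.2), (301.5, 32.6), (305.5, -18.5), (309.5, 6.4), (330.5, -3.3), (339.5, -11.0), (342.5, 23.5), (374.5, -4.0)]
108 [(298.5, -19.2), (301.5, 31.7), (305.5, -18.1), (309.5, 6.8), (339.5, -11.5), (342.5, 22.4), (374.5, -3.8)]
114 [(298.5, -19.5), (301.5, 28.2), (305.5, -15.7), (308.5, 7.0), (338.5, -10.2), (342.5, 19.8), (373.5, -3.7)]
122 [(307.5, 12.3), (338.5, -10.4)]
128 [(291.5, 4.0), (305.5, -6.2), (309.5, 7.3), (329.5, -3.2), (336.5, -7.0), (339.5, 8.1), (346.5, -3.2), (353.5, -5.3)]
```

Request:
{"api": "jog_arm", "payload": {"targets": [{"x": 0,"y": -0.8,"z": 0,"roll": 0,"grip": 1},{"x": 0,"y": 0,"z": 0,"roll": 0,"grip": 1}]}}

```text
time: 13.35
tool_pos: [0.5774, -0.2095, 0.1599]
ee_rot: [0.002, 0.786, 0.618, 0.0]
force: [-0.5, -6.8, -0.1]
grip_width: 0.0243
gripper_force: 49.4
```

```bash
python3 rel.py; python3 lat.py | sed -n 3,5p
```

```text
13.35 TCP in holder x,y,z (array([  1.77,  12.61, 159.94]), np.float64(0.21)) F [ 1.17 -6.76 -0.09] M [-0.98  0.09 -0.12] 0.024256247130082863
96 [(299.5, -15.6), (301.5, 28.1), (305.5, -18.0), (309.5, 7.6), (340.5, -10.6), (343.5, 23.7), (375.5, -3.6)]
102 [(299.5, -17.3), (302.5, 29.5), (305.5, -18.8), (309.5, 7.5), (339.5, -9.8), (343.5, 20.0), (375.5, -3.7)]
108 [(299.5, -16.6), (302.5, 28.6), (306.5, -19.5), (309.5, 7.7), (331.5, -3.3), (339.5, -10.5), (343.5, 19.5), (375.5, -3.9)]
```

Request:
{"api": "jog_arm", "payload": {"targets": [{"x": 0,"y": -0.6,"z": 0,"roll": 0,"grip": 1},{"x": 0,"y": 0,"z": 2,"roll": 0,"grip": 1},{"x": 0,"y": 0,"z": 2,"roll": 0,"grip": 1},{"x": 0,"y": 0,"z": 1,"roll": 0,"grip": 1},{"x": 0,"y": 0,"z": 0,"roll": 0,"grip": 1}]}}

```text
time: 13.9
tool_pos: [0.5766, -0.2092, 0.1548]
ee_rot: [0.001, 0.786, 0.618, 0.0]
force: [-1.6, -6.2, -0.6]
grip_width: 0.0245
gripper_force: 49.4
```

```bash
python3 rel.py; python3 lat.py | sed -n 3,5p
```

```text
13.9 TCP in holder x,y,z (array([  0.92,  12.65, 154.8 ]), np.float64(0.22)) F [-0.1  -6.43 -0.63] M [-0.93  0.22 -0.07] 0.02452604531313567
96 [(300.5, -18.9), (303.5, 32.8), (306.5, -17.2), (309.5, 7.5), (337.5, -7.5), (340.5, 22.9), (343.5, -28.4), (347.5, 19.8)]
102 [(300.5, -18.4), (303.5, 30.8), (306.5, -16.8), (309.5, 7.4), (331.5, -3.5), (337.5, -7.5), (340.5, 23.6), (343.5, -31.4), (346.5, 18.6)]
108 [(300.5, -15.4), (303.5, 27.8), (306.5, -15.3), (309.5, 7.5), (336.5, -6.6), (340.5, 22.2), (343.5, -31.8), (346.5, 21.1)]
```

The nose is now centred in the groove, and the floor looks about 16 mm further down.

Request:
{"api": "jog_arm", "payload": {"targets": [{"x": 0,"y": 0,"z": 2,"roll": 0,"grip": 1},{"x": 0,"y": 0,"z": 2,"roll": 0,"grip": 1},{"x": 0,"y": 0,"z": 2,"roll": 0,"grip": 1},{"x": 0,"y": 0,"z": 1,"roll": 0,"grip": 1},{"x": 0,"y": 0,"z": 0,"roll": 0,"grip": 1}]}}

```text
time: 14.45
tool_pos: [0.5765, -0.2092, 0.1477]
ee_rot: [0.001, 0.786, 0.618, 0.0]
force: [-1.8, -6.9, -0.3]
grip_width: 0.0242
gripper_force: 49.4
```

```bash
python3 rel.py; python3 lat.py | sed -n 3,5p
```

```text
14.45 TCP in holder x,y,z (array([  0.82,  12.68, 147.71]), np.float64(0.23)) F [-0.12 -7.13 -0.27] M [-0.97  0.19 -0.05] 0.024237126654925268
96 [(299.5, -18.2), (303.5, 28.2), (305.5, -16.9), (309.5, 7.3), (313.5, 3.8), (337.5, -6.6), (340.5, 21.5), (345.5, -26.9), (348.5, 18.9)]
102 [(300.5, -17.4), (303.5, 28.2), (305.5, -17.2), (309.5, 7.5), (337.5, -7.3), (340.5, 23.0), (345.5, -27.8), (348.5, 21.6)]
108 [(300.5, -17.0), (303.5, 28.9), (306.5, -16.9), (309.5, 7.5), (337.5, -6.4), (340.5, 21.8), (344.5, -28.3), (348.5, 21.9)]
```

Request:
{"api": "jog_arm", "payload": {"targets": [{"x": 0,"y": 0,"z": 1,"roll": 0,"grip": 1},{"x": 0,"y": 0,"z": 1,"roll": 0,"grip": 1},{"x": 0,"y": 0,"z": 1,"roll": 0,"grip": 1},{"x": 0,"y": 0,"z": 0,"roll": 0,"grip": 1}]}}

```text
time: 14.9
tool_pos: [0.5765, -0.2092, 0.1447]
ee_rot: [0.001, 0.786, 0.618, 0.0]
force: [-2.2, -6.6, -0.2]
grip_width: 0.0243
gripper_force: 49.4
```

```bash
python3 rel.py; python3 lat.py | sed -n 3,5p
```

```text
14.9 TCP in holder x,y,z (array([  0.79,  12.65, 144.74]), np.float64(0.23)) F [-0.56 -6.9  -0.24] M [-0.94  0.2   0.  ] 0.02427454403342575
96 [(299.5, -21.6), (302.5, 36.0), (305.5, -19.8), (308.5, 6.9), (337.5, -6.5), (340.5, 21.1), (345.5, -31.0), (349.5, 21.6)]
102 [(299.5, -22.8), (302.5, 34.1), (305.5, -19.0), (309.5, 7.3), (337.5, -6.9), (340.5, 22.3), (345.5, -31.6), (349.5, 24.4)]
108 [(299.5, -22.4), (302.5, 31.1), (306.5, -16.4), (309.5, 7.3), (336.5, -6.8), (340.5, 21.4), (345.5, -29.2), (349.5, 21.1)]
```

Request:
{"api": "jog_arm", "payload": {"targets": [{"x": 0,"y": 0.3,"z": 1,"roll": 0,"grip": 1},{"x": 0,"y": 0,"z": 1,"roll": 0,"grip": 1},{"x": 0,"y": 0,"z": 1,"roll": 0,"grip": 1},{"x": 0,"y": 0,"z": 0,"roll": 0,"grip": 1}]}}

```text
time: 15.35
tool_pos: [0.5768, -0.2093, 0.1419]
ee_rot: [0.001, 0.786, 0.618, 0.0]
force: [-1.1, -6.3, 1.3]
grip_width: 0.0244
gripper_force: 49.5
```

```bash
python3 rel.py; python3 lat.py | sed -n 3,4p
```

```text
15.35 TCP in holder x,y,z (array([  1.15,  12.66, 141.95]), np.float64(0.24)) F [ 0.42 -6.38  1.27] M [-0.89  0.22  0.06] 0.02437346830200976
96 [(298.5, -18.4), (301.5, 33.7), (305.5, -21.0), (308.5, 7.3), (337.5, -7.3), (340.5, 22.1), (345.5, -29.5), (349.5, 23.5)]
102 [(298.5, -20.5), (301.5, 35.9), (305.5, -18.9), (309.5, 6.8), (314.5, 3.1), (330.5, -3.1), (336.5, -7.2), (340.5, 22.8), (345.5, -29.7), (349.5, 20.6)]
```

Request:
{"api": "jog_arm", "payload": {"targets": [{"x": 0,"y": 0,"z": 1,"roll": 0,"grip": 1},{"x": 0,"y": 0,"z": 1,"roll": 0,"grip": 1},{"x": 0,"y": 0,"z": 0,"roll": 0,"grip": 1}]}}

```text
time: 15.7
tool_pos: [0.5769, -0.2093, 0.1405]
ee_rot: [0.001, 0.786, 0.618, 0.0]
force: [-3.2, -7.1, 4.2]
grip_width: 0.0246
gripper_force: 49.8
```

```bash
python3 rel.py; python3 lat.py | sed -n 3,4p
```

```text
15.7 TCP in holder x,y,z (array([  1.25,  12.66, 140.53]), np.float64(0.24)) F [-1.38 -7.66  4.23] M [-0.64  0.35  0.1 ] 0.02458877016162054
96 [(297.5, -19.3), (300.5, 32.2), (305.5, -20.9), (308.5, 7.6), (313.5, 3.5), (336.5, -6.6), (340.5, 22.6), (345.5, -28.2), (349.5, 20.6)]
102 [(297.5, -19.3), (300.5, 32.2), (305.5, -21.1), (308.5, 7.6), (336.5, -6.4), (340.5, 20.9), (345.5, -28.2), (348.5, 20.5)]
```

Request:
{"api": "jog_arm", "payload": {"targets": [{"x": 0,"y": 0,"z": 1,"roll": 0,"grip": 1},{"x": 0,"y": 0,"z": 0,"roll": 0,"grip": 1}]}}

```text
time: 15.95
tool_pos: [0.5772, -0.2095, 0.1397]
ee_rot: [0.002, 0.786, 0.618, 0.0]
force: [-2.0, -6.7, 2.5]
grip_width: 0.0242
gripper_force: 49.8
```

```bash
python3 rel.py; python3 lat.py | sed -n 3,4p
```

```text
15.95 TCP in holder x,y,z (array([  1.58,  12.55, 139.72]), np.float64(0.23)) F [-0.34 -6.96  2.46] M [-0.76  0.31  0.09] 0.024247074116888003
96 [(295.5, -21.2), (299.5, 35.8), (303.5, -18.8), (307.5, 7.5), (330.5, -3.4), (336.5, -6.3), (339.5, 22.0), (344.5, -29.7), (348.5, 20.9)]
102 [(296.5, -19.5), (299.5, 36.1), (304.5, -21.2), (307.5, 7.2), (336.5, -6.5), (339.5, 23.0), (344.5, -28.1), (347.5, 19.6)]
```

Request:
{"api": "jog_arm", "payload": {"targets": [{"x": 0,"y": -0.5,"z": 0,"roll": 0,"grip": 1},{"x": 0,"y": 0,"z": 0,"roll": 0,"grip": 1}]}}

```text
time: 16.2
tool_pos: [0.5771, -0.2095, 0.1399]
ee_rot: [0.002, 0.786, 0.618, 0.001]
force: [-2.1, -6.4, 3.0]
grip_width: 0.024
gripper_force: 49.8
```

```bash
python3 rel.py; python3 lat.py | sed -n 3,4p
```

```text
16.2 TCP in holder x,y,z (array([  1.44,  12.54, 139.86]), np.float64(0.22)) F [-0.49 -6.67  3.05] M [-0.73  0.17 -0.04] 0.02403662168705128
96 [(296.5, -21.6), (299.5, 32.9), (304.5, -18.7), (307.5, 7.4), (329.5, -3.2), (336.5, -6.7), (339.5, 22.5), (344.5, -29.6), (348.5, 24.0)]
102 [(296.5, -19.8), (299.5, 32.6), (304.5, -21.4), (307.5, 7.9), (335.5, -6.3), (339.5, 22.6), (344.5, -29.6), (348.5, 20.8)]
```

Request:
{"api": "jog_arm", "payload": {"targets": [{"x": 0,"y": 0,"z": 0.7,"roll": 0,"grip": 1},{"x": 0,"y": 0,"z": 0,"roll": 0,"grip": 1}]}}

```text
time: 16.45
tool_pos: [0.5772, -0.2095, 0.1393]
ee_rot: [0.002, 0.786, 0.618, 0.001]
force: [-1.6, -7.1, 3.9]
grip_width: 0.0245
gripper_force: 49.9
```

```bash
python3 rel.py; python3 lat.py | sed -n 3,4p
```

```text
16.45 TCP in holder x,y,z (array([  1.5 ,  12.52, 139.3 ]), np.float64(0.22)) F [ 0.19 -7.29  3.87] M [-0.68  0.25  0.05] 0.024459286389956512
96 [(296.5, -21.6), (299.5, 36.3), (303.5, -18.3), (307.5, 7.4), (336.5, -6.5), (339.5, 22.6), (344.5, -29.7), (348.5, 24.6)]
102 [(296.5, -20.1), (299.5, 36.3), (304.5, -18.7), (307.5, 7.4), (336.5, -6.7), (339.5, 22.6), (344.5, -29.3), (348.5, 21.1)]
```

The nose is resting on the cup floor (floor at about 73 mm, cup axis at about 80 mm). I'll ease the load and let the stub move back toward the round cup.

Request:
{"api": "jog_arm", "payload": {"targets": [{"x": 0,"y": -0.3,"z": -0.4,"roll": 0,"grip": 1},{"x": -1,"y": 0,"z": 0,"roll": 0,"grip": 1},{"x": -1,"y": 0,"z": 0,"roll": 0,"grip": 1},{"x": 0,"y": 0,"z": 0,"roll": 0,"grip": 1}]}}

```text
time: 16.9
tool_pos: [0.5766, -0.2114, 0.1397]
ee_rot: [0.002, 0.786, 0.618, 0.001]
force: [-1.2, -6.0, 4.2]
grip_width: 0.0237
gripper_force: 49.8
```

```bash
python3 rel.py; python3 lat.py | sed -n 3,4p
```

```text
16.9 TCP in holder x,y,z (array([  1.38,  10.51, 139.69]), np.float64(0.2)) F [ 0.3  -6.13  4.17] M [-0.75  0.09  0.01] 0.023738240658921838
96 [(296.5, -20.7), (299.5, 32.3), (304.5, -19.1), (307.5, 7.7), (336.5, -6.5), (339.5, 22.5), (344.5, -29.5), (348.5, 24.9)]
102 [(296.5, -19.7), (299.5, 31.5), (304.5, -20.9), (307.5, 7.6), (336.5, -6.6), (339.5, 22.3), (344.5, -29.5), (348.5, 23.8)]
```

Request:
{"api": "jog_arm", "payload": {"targets": [{"x": -1,"y": 0,"z": 0,"roll": 0,"grip": 1},{"x": -1,"y": 0,"z": 0,"roll": 0,"grip": 1},{"x": 0,"y": 0,"z": 0,"roll": 0,"grip": 1}]}}

```text
time: 17.25
tool_pos: [0.5762, -0.2131, 0.1396]
ee_rot: [0.002, 0.786, 0.618, 0.001]
force: [-0.1, -6.0, 3.3]
grip_width: 0.0242
gripper_force: 49.8
```

```bash
python3 rel.py; python3 lat.py | sed -n 3,4p
```

```text
17.25 TCP in holder x,y,z (array([  1.39,   8.81, 139.62]), np.float64(0.19)) F [ 1.32 -5.88  3.32] M [-0.6   0.04 -0.07] 0.024221789570541632
96 [(296.5, -20.7), (299.5, 32.7), (304.5, -18.5), (307.5, 7.7), (336.5, -6.8), (339.5, 22.6), (344.5, -29.5), (348.5, 24.5)]
102 [(296.5, -19.9), (299.5, 31.2), (304.5, -20.0), (307.5, 7.4), (336.5, -6.4), (339.5, 21.9), (344.5, -29.0), (348.5, 22.2)]
```

Request:
{"api": "jog_arm", "payload": {"targets": [{"x": -1,"y": 0,"z": 0,"roll": 0,"grip": 1},{"x": -1,"y": 0,"z": 0,"roll": 0,"grip": 1},{"x": 0,"y": 0,"z": 0,"roll": 0,"grip": 1}]}}

```text
time: 17.6
tool_pos: [0.5761, -0.2135, 0.1396]
ee_rot: [0.001, 0.786, 0.618, 0.002]
force: [0.7, -0.7, 5.8]
grip_width: 0.024
gripper_force: 49.9
```

```bash
python3 rel.py; python3 lat.py | sed -n 3,3p
```

```text
17.6 TCP in holder x,y,z (array([  1.41,   8.35, 139.59]), np.float64(0.17)) F [ 0.8  -0.49  5.81] M [ 0.14 -0.25  0.03] 0.02400684358109032
96 [(296.5, -20.5), (299.5, 32.3), (303.5, -18.8), (307.5, 7.2), (336.5, -6.4), (339.5, 22.2), (344.5, -29.3), (348.5, 24.1)]
```

Request:
{"api": "jog_arm", "payload": {"targets": [{"x": -1,"y": 0,"z": 0,"roll": 0,"grip": 1},{"x": 0,"y": 0,"z": 0,"roll": 0,"grip": 1}]}}

```text
time: 17.85
tool_pos: [0.576, -0.2137, 0.1396]
ee_rot: [0.001, 0.786, 0.618, 0.003]
force: [1.8, 1.3, 5.6]
grip_width: 0.0244
gripper_force: 50.0
```

```bash
python3 rel.py; python3 lat.py | sed -n 3,3p
```

```text
17.85 TCP in holder x,y,z (array([  1.39,   8.2 , 139.57]), np.float64(0.15)) F [1.39 1.66 5.62] M [ 0.52 -0.31 -0.03] 0.024399029720233386
96 [(296.5, -19.1), (299.5, 33.2), (303.5, -18.6), (307.5, 7.6), (329.5, -3.2), (336.5, -6.4), (339.5, 22.4), (344.5, -29.5), (348.5, 23.7)]
```

The stub is catching the rim of the round cup, and Fz has risen, so it sits too low. I'll back off, raise slightly and try again.

Request:
{"api": "jog_arm", "payload": {"targets": [{"x": 2,"y": 0,"z": 0,"roll": 0,"grip": 1},{"x": 2,"y": 0,"z": 0,"roll": 0,"grip": 1},{"x": 0,"y": 0,"z": -1.2,"roll": 0,"grip": 1},{"x": 0,"y": 0,"z": 0,"roll": 0,"grip": 1}]}}

```text
time: 18.3
tool_pos: [0.5761, -0.2122, 0.1401]
ee_rot: [0.002, 0.786, 0.618, 0.001]
force: [1.0, -7.1, 3.1]
grip_width: 0.0245
gripper_force: 49.8
```

```bash
python3 rel.py; python3 lat.py | sed -n 3,3p
```

```text
18.3 TCP in holder x,y,z (array([  1.14,   9.67, 140.14]), np.float64(0.22)) F [ 2.68 -6.62  3.1 ] M [-0.75 -0.11 -0.14] 0.024482055609765692
96 [(297.5, -22.1), (300.5, 36.4), (304.5, -19.8), (308.5, 6.8), (336.5, -6.8), (340.5, 20.8), (345.5, -27.8), (349.5, 21.7)]
```

Request:
{"api": "jog_arm", "payload": {"targets": [{"x": -1.5,"y": 0,"z": 0,"roll": 0,"grip": 1},{"x": -1.5,"y": 0,"z": 0,"roll": 0,"grip": 1},{"x": -1,"y": 0,"z": 0,"roll": 0,"grip": 1},{"x": 0,"y": 0,"z": 0,"roll": 0,"grip": 1}]}}

```text
time: 18.75
tool_pos: [0.5757, -0.2137, 0.14]
ee_rot: [0.001, 0.786, 0.618, 0.002]
force: [4.1, 2.8, 5.2]
grip_width: 0.0242
gripper_force: 49.9
```

```bash
python3 rel.py; python3 lat.py | sed -n 3,3p
```

```text
18.75 TCP in holder x,y,z (array([  1.08,   8.09, 139.96]), np.float64(0.15)) F [3.32 3.72 5.22] M [ 0.67 -0.78 -0.11] 0.024171407738078635
96 [(297.5, -20.8), (300.5, 35.4), (304.5, -21.2), (307.5, 7.5), (336.5, -6.7), (340.5, 21.2), (345.5, -27.3), (349.5, 21.0)]
```

Request:
{"api": "jog_arm", "payload": {"targets": [{"x": 2,"y": 0,"z": 0,"roll": 0,"grip": 1},{"x": 2.5,"y": 0,"z": 0,"roll": 0,"grip": 1},{"x": 0,"y": 0.3,"z": -1,"roll": 0,"grip": 1},{"x": 0,"y": 0,"z": -0.8,"roll": 0,"grip": 1},{"x": 0,"y": 0,"z": 0,"roll": 0,"grip": 1}]}}

```text
time: 19.3
tool_pos: [0.5748, -0.2122, 0.1405]
ee_rot: [0.001, 0.786, 0.618, -0.001]
force: [0.7, -7.0, 1.4]
grip_width: 0.0241
gripper_force: 49.7
```

```bash
python3 rel.py; python3 lat.py | sed -n 3,3p
```

```text
19.3 TCP in holder x,y,z (array([-1.4000e-01,  9.3300e+00,  1.4055e+02]), np.float64(0.26)) F [ 2.38 -6.6   1.37] M [-0.85 -0.24 -0.3 ] 0.024108541883440276
96 [(302.5, -19.6), (305.5, 12.2), (337.5, -6.2), (340.5, 22.9), (349.5, -31.4), (354.5, 20.7)]
```

Request:
{"api": "jog_arm", "payload": {"targets": [{"x": -1.5,"y": 0,"z": 0,"roll": 0,"grip": 1},{"x": -1.5,"y": 0,"z": 0,"roll": 0,"grip": 1},{"x": -1,"y": 0,"z": 0,"roll": 0,"grip": 1},{"x": 0,"y": 0,"z": 0,"roll": 0,"grip": 1}]}}

```text
time: 19.75
tool_pos: [0.5744, -0.2134, 0.1405]
ee_rot: [-0.001, 0.786, 0.618, 0.001]
force: [4.4, 2.5, 3.2]
grip_width: 0.0244
gripper_force: 49.7
```

```bash
python3 rel.py; python3 lat.py | sed -n 3,3p
```

```text
19.75 TCP in holder x,y,z (array([ -0.2 ,   8.07, 140.47]), np.float64(0.2)) F [3.62 3.5  3.16] M [ 0.54 -0.76 -0.2 ] 0.02444863731603448
96 [(302.5, -18.4), (305.5, 12.9), (336.5, -6.6), (340.5, 21.5), (349.5, -31.4), (354.5, 21.1)]
```

Request:
{"api": "jog_arm", "payload": {"targets": [{"x": 2,"y": 0,"z": 0,"roll": 0,"grip": 1},{"x": 2,"y": 0,"z": 0,"roll": 0,"grip": 1},{"x": 0,"y": 1,"z": -0.5,"roll": 0,"grip": 1},{"x": 0,"y": 0.4,"z": -0.5,"roll": 0,"grip": 1},{"x": 0,"y": 0,"z": 0,"roll": 0,"grip": 1}]}}

```text
time: 20.3
tool_pos: [0.5748, -0.2126, 0.141]
ee_rot: [0.0, 0.785, 0.619, -0.002]
force: [-0.8, -6.1, 1.4]
grip_width: 0.0244
gripper_force: 49.6
```

```bash
python3 rel.py; python3 lat.py | sed -n 3,5p
```

```text
20.3 TCP in holder x,y,z (array([-2.0000e-02,  8.9400e+00,  1.4096e+02]), np.float64(0.33)) F [ 0.67 -6.08  1.38] M [-0.75 -0.03 -0.05] 0.024407068643390616
96 [(302.5, -21.1), (305.5, 15.8), (330.5, -3.6), (336.5, -7.2), (340.5, 21.4), (349.5, -28.7), (354.5, 23.5)]
102 [(302.5, -20.6), (305.5, 15.2), (313.5, 3.2), (336.5, -7.6), (339.5, 21.0), (349.5, -30.3), (354.5, 20.9)]
108 [(302.5, -3.3), (306.5, 12.7), (337.5, -7.5), (354.5, 5.5)]
```

Request:
{"api": "jog_arm", "payload": {"targets": [{"x": 1,"y": 0.6,"z": 0,"roll": 0,"grip": 1},{"x": 1,"y": 0.6,"z": -0.3,"roll": 0,"grip": 1},{"x": 0,"y": 0,"z": 0,"roll": 0,"grip": 1}]}}

```text
time: 20.65
tool_pos: [0.5757, -0.2109, 0.1409]
ee_rot: [-0.001, 0.785, 0.619, -0.003]
force: [-0.9, -6.0, 0.9]
grip_width: 0.0247
gripper_force: 49.6
```

```bash
python3 rel.py; python3 lat.py | sed -n 3,5p
```

```text
20.65 TCP in holder x,y,z (array([  0.43,  10.82, 140.91]), np.float64(0.37)) F [ 0.55 -6.06  0.85] M [-0.79  0.21 -0.01] 0.024713087575034442
96 [(301.5, -21.4), (305.5, 14.6), (329.5, -3.0), (335.5, -6.8), (339.5, 23.0), (349.5, -30.1), (353.5, 24.9)]
102 [(301.5, -22.7), (305.5, 14.8), (330.5, -3.4), (336.5, -6.5), (339.5, 22.4), (349.5, -27.7), (353.5, 21.2)]
108 [(301.5, -22.2), (305.5, 15.9), (312.5, 3.5), (335.5, -6.3), (339.5, 20.9), (348.5, -28.0), (353.5, 20.3)]
```

Request:
{"api": "jog_arm", "payload": {"targets": [{"x": 0,"y": 0.6,"z": 0,"roll": 0,"grip": 1},{"x": 0,"y": 0.6,"z": -0.4,"roll": 0,"grip": 1},{"x": 0,"y": 0,"z": 0,"roll": 0,"grip": 1}]}}

```text
time: 21.0
tool_pos: [0.5761, -0.211, 0.141]
ee_rot: [-0.002, 0.785, 0.619, -0.004]
force: [-3.0, -5.5, 0.4]
grip_width: 0.0244
gripper_force: 49.6
```

```bash
python3 rel.py; python3 lat.py | sed -n 3,5p; python3 -c "
from h import *
s=get_state(); print(s['ee_rot'],s['joint_pos'],s['joint_efforts'])"
```

```text
21.0 TCP in holder x,y,z (array([  0.87,  10.78, 140.95]), np.float64(0.39)) F [-1.63 -6.08  0.4 ] M [-0.79  0.4   0.13] 0.024358788521302202
96 [(300.5, -21.2), (304.5, 15.7), (335.5, -6.9), (339.5, 21.0), (348.5, -30.4), (352.5, 24.8)]
102 [(300.5, -20.5), (304.5, 14.1), (335.5, -6.7), (339.5, 21.1), (348.5, -29.4), (352.5, 20.5)]
108 [(300.5, -22.4), (304.5, 13.1), (328.5, -3.0), (335.5, -7.2), (339.5, 20.9), (348.5, -27.0), (351.5, 19.8)]
[-0.00148123  0.785106    0.61934818 -0.0037687 ] [-0.4199848   0.48273894  1.75805177 -0.00672906  0.90693667 -0.18086337] [ 3.96834075e+00 -4.29550695e+01 -2.20839268e+01  1.46099612e+00
  3.64999250e-03  9.06325481e-02]
```

I'll check whether the spindle has pitched in the grip by comparing collar widths with the earlier frames.

```bash
cat > pit.py <<'E'
from h import *
w=grab_frame("wrist")[:,:,::-1]; cv2.imwrite("pics/now.png",w)
def sub(p,x0,thr):
    k=np.nonzero(p>thr)[0]; a,b=k[0],k[-1]
    return x0+a-(p[a]-thr)/(p[a]-p[a-1]), x0+b+(p[b]-thr)/(p[b]-p[b+1])
for f in ("w3","w5","now"):
    a=cv2.imread(f"pics/{f}.png").astype(float); g=a[:,:,1]
    W=[];R_=[]
    for y in range(156,164):
        e=sub(g[y,255:395],255,150); W.append(e[1]-e[0]); R_.append(sum(e)/2)
    # sleeve widths
    S=[np.diff(sub(g[y,275:372],275,150))[0] for y in range(190,230)]
    SC=[sum(sub(g[y,275:372],275,150))/2 for y in range(190,230)]
    # rows of collar top edge and bottom edge near x=280 and 368 columns
    col=g[135:185,274:284].mean(1); e=sub(col,135,150); col2=g[135:185,364:374].mean(1); e2=sub(col2,135,150)
    disc=g[110:150,310:336].mean(1)
    print(f,"collar W",np.round([np.median(W),np.median(R_)],2),"sleeve",np.round([np.mean(S[:10]),np.mean(S[-10:]),np.mean(SC)],2),"collar rows",np.round(e+e2,2))
E
python3 pit.py
```

```text
w3 collar W [110.09 323.29] sleeve [ 66.5   65.07 323.08] collar rows [145.47 167.31 146.32 167.53]
w5 collar W [109.17 323.05] sleeve [ 61.12  59.64 323.04] collar rows [147.41 166.3  148.24 166.64]
now collar W [111.31 321.69] sleeve [ 63.44  61.77 322.33] collar rows [145.15 170.03 148.59 169.62]
```

```bash
cat > pit2.py <<'E'
from h import *
from scipy.ndimage import gaussian_filter1d as gf
def pk(p,x0,lo,hi,sgn):
    g=sgn*np.gradient(gf(p,1.0)); i=lo-x0+np.argmax(g[lo-x0:hi-x0]); a,b,c=g[i-1:i+2]; return x0+i+.5*(a-c)/(a-2*b+c)
import sys
if len(sys.argv)>1: cv2.imwrite("pics/now.png",grab_frame("wrist")[:,:,::-1])
for f in ("w3","w4","w5","now"):
    g=cv2.imread(f"pics/{f}.png").astype(float)[:,:,1]
    cw=[pk(g[y,240:410],240,360,400,-1)-pk(g[y,240:410],240,250,285,1) for y in range(155,163)]
    sw=[[pk(g[y,240:410],240,345,368,-1),pk(g[y,240:410],240,278,302,1)] for y in range(185,235)]; sw=np.array(sw)
    rows=[(pk(g[100:200,x:x+4].mean(1),100,138,158,1),pk(g[100:200,x:x+4].mean(1),100,159,178,-1)) for x in (272,276,280,364,368,372)]
    print(f,"collarW",np.round(np.median(cw),2),"sleeve",np.round([np.median(sw[:25,0]-sw[:25,1]),np.median(sw[25:,0]-sw[25:,1]),np.median(sw.mean(1)[:25]),np.median(sw.mean(1)[25:])],2),"rows",np.round(rows,1).tolist())
E
python3 pit2.py
```

```text
w3 collarW 110.17 sleeve [ 67.23  66.05 322.91 322.79] rows [[149.5, 167.3], [144.3, 167.6], [141.1, 167.6], [141.9, 167.8], [145.4, 167.8], [149.7, 167.4]]
w4 collarW 109.46 sleeve [ 66.21  65.09 322.74 322.59] rows [[150.5, 166.5], [150.9, 166.7], [151.0, 166.8], [151.2, 167.0], [151.3, 167.0], [150.7, 166.8]]
w5 collarW 109.42 sleeve [ 66.3   65.11 322.67 322.52] rows [[150.7, 166.8], [151.1, 166.9], [151.1, 166.9], [151.5, 167.2], [151.4, 167.2], [150.8, 166.8]]
now collarW 111.2 sleeve [ 67.28  65.81 321.79 321.91] rows [[154.5, 170.6], [154.5, 170.4], [139.9, 170.4], [154.0, 169.9], [154.0, 169.9], [153.8, 169.4]]
```

The spindle has pitched about 2° nose-up in the grip, so the stub is about 5–6 mm low and hits the cup's face; the cup axis is about 83 mm. I'll lift clear and re-level by resting the stub on top of the round cup.

Request:
{"api": "jog_arm", "payload": {"targets": [{"x": 1.5,"y": 0,"z": -2,"roll": 0,"grip": 1},{"x": 0,"y": 0,"z": -6,"roll": 0,"grip": 1},{"x": 0,"y": 0,"z": -10,"roll": 0,"grip": 1},{"x": 0,"y": 0,"z": -10,"roll": 0,"grip": 1},{"x": 0,"y": 0,"z": -4,"roll": 0,"grip": 1},{"x": -6,"y": 0,"z": 0,"roll": 0,"grip": 1},{"x": -10,"y": 0,"z": 0,"roll": 0,"grip": 1},{"x": -7,"y": 0,"z": 0,"roll": 0,"grip": 1},{"x": 0,"y": 0,"z": 0,"roll": 0,"grip": 1},{"x": 0,"y": 0,"z": 0,"roll": 0,"grip": 1}]}}

```text
time: 22.1
tool_pos: [0.5738, -0.23, 0.1738]
ee_rot: [-0.001, 0.786, 0.618, 0.0]
force: [0.4, 0.1, -1.9]
grip_width: 0.0244
gripper_force: 49.7
```

```bash
python3 rel.py; python3 pit2.py 1|tail -1
```

```text
22.1 TCP in holder x,y,z (array([  3.15,  -8.16, 173.76]), np.float64(0.19)) F [ 0.38  0.17 -1.9 ] M [-0.05 -0.02  0.03] 0.02437770588581333
now collarW 110.14 sleeve [ 66.62  65.28 321.98 322.04] rows [[152.4, 168.2], [152.5, 168.2], [140.5, 168.3], [152.1, 167.9], [152.1, 167.9], [151.7, 167.5]]
```

Request:
{"api": "jog_arm", "payload": {"targets": [{"x": -1.8,"y": -1.8,"z": 2,"roll": 0,"grip": 1},{"x": 0,"y": 0,"z": 3,"roll": 0,"grip": 1},{"x": 0,"y": 0,"z": 2,"roll": 0,"grip": 1},{"x": 0,"y": 0,"z": 1,"roll": 0,"grip": 1},{"x": 0,"y": 0,"z": 0,"roll": 0,"grip": 1}]}}

```text
time: 22.65
tool_pos: [0.5718, -0.2317, 0.1659]
ee_rot: [-0.0, 0.786, 0.618, -0.0]
force: [-0.2, 0.2, -1.8]
grip_width: 0.0241
gripper_force: 49.7
```

```bash
python3 rel.py
```

```text
22.65 TCP in holder x,y,z (array([  1.65, -10.25, 165.94]), np.float64(0.23)) F [-0.22  0.16 -1.8 ] M [-0.07 -0.01  0.03] 0.024133740304340474
```

Request:
{"api": "jog_arm", "payload": {"targets": [{"x": 0,"y": 0,"z": 1,"roll": 0,"grip": 1},{"x": 0,"y": 0,"z": 0,"roll": 0,"grip": 1}]}}

```text
time: 22.85
tool_pos: [0.572, -0.2318, 0.1652]
ee_rot: [-0.0, 0.786, 0.618, -0.0]
force: [0.1, -0.5, -1.5]
grip_width: 0.0242
gripper_force: 49.7
```

```bash
python3 rel.py
```

```text
22.85 TCP in holder x,y,z (array([  1.79, -10.4 , 165.2 ]), np.float64(0.23)) F [ 0.17 -0.43 -1.47] M [-0.05  0.02 -0.03] 0.02415127914580974
```

Request:
{"api": "jog_arm", "payload": {"targets": [{"x": 0,"y": 0,"z": 1,"roll": 0,"grip": 1},{"x": 0,"y": 0,"z": 0,"roll": 0,"grip": 1}]}}

```text
time: 23.05
tool_pos: [0.5721, -0.2319, 0.1644]
ee_rot: [0.0, 0.786, 0.618, 0.0]
force: [0.8, -0.2, -0.5]
grip_width: 0.0246
gripper_force: 49.8
```

```bash
python3 rel.py; python3 pit2.py 1|tail -1
```

```text
23.05 TCP in holder x,y,z (array([  1.98, -10.43, 164.41]), np.float64(0.23)) F [ 0.83 -0.03 -0.52] M [-0.03 -0.03 -0.04] 0.024583109806419576
now collarW 109.95 sleeve [ 66.6   65.26 321.98 322.09] rows [[151.9, 167.9], [152.0, 167.9], [140.6, 168.0], [151.7, 167.7], [151.7, 167.7], [151.4, 166.9]]
```

Request:
{"api": "jog_arm", "payload": {"targets": [{"x": 0,"y": -0.3,"z": 1,"roll": 0,"grip": 1},{"x": 0,"y": 0,"z": 0,"roll": 0,"grip": 1}]}}

```text
time: 23.3
tool_pos: [0.572, -0.2319, 0.1636]
ee_rot: [0.0, 0.786, 0.618, 0.0]
force: [-0.5, 0.9, 0.1]
grip_width: 0.0245
gripper_force: 49.9
```

```bash
python3 rel.py; python3 pit2.py 1|tail -1
```

```text
23.3 TCP in holder x,y,z (array([  1.88, -10.4 , 163.61]), np.float64(0.23)) F [-0.67  0.78  0.1 ] M [-0.06 -0.04 -0.03] 0.0244968464998196
now collarW 109.71 sleeve [ 66.37  65.14 321.95 322.07] rows [[151.2, 167.2], [151.4, 167.3], [140.9, 167.3], [151.1, 166.9], [151.0, 166.9], [150.8, 166.2]]
```

Request:
{"api": "jog_arm", "payload": {"targets": [{"x": 0,"y": -0.2,"z": 1,"roll": 0,"grip": 1},{"x": 0,"y": 0,"z": 0,"roll": 0,"grip": 1}]}}

```text
time: 23.55
tool_pos: [0.572, -0.2318, 0.1628]
ee_rot: [0.001, 0.786, 0.618, 0.0]
force: [0.8, 0.3, 2.3]
grip_width: 0.0243
gripper_force: 50.0
```

```bash
python3 rel.py; python3 pit2.py 1|tail -1
```

```text
23.55 TCP in holder x,y,z (array([  1.82, -10.38, 162.76]), np.float64(0.24)) F [0.67 0.47 2.31] M [-0.09 -0.05  0.03] 0.0242507032717657
now collarW 109.3 sleeve [ 66.3   64.97 321.97 322.07] rows [[150.2, 166.6], [150.7, 166.7], [141.1, 166.6], [150.3, 166.1], [150.1, 166.2], [150.2, 165.3]]
```

Request:
{"api": "jog_arm", "payload": {"targets": [{"x": 0,"y": 0,"z": -4,"roll": 0,"grip": 1},{"x": 0,"y": 0,"z": -5,"roll": 0,"grip": 1},{"x": 0,"y": 0,"z": 0,"roll": 0,"grip": 1}]}}

```text
time: 23.9
tool_pos: [0.5714, -0.2319, 0.1717]
ee_rot: [0.0, 0.786, 0.618, 0.0]
force: [0.2, 0.0, -1.5]
grip_width: 0.0245
gripper_force: 49.9
```

```bash
python3 rel.py; python3 pit2.py 1|tail -1
```

```text
23.9 TCP in holder x,y,z (array([  1.28, -10.54, 171.66]), np.float64(0.21)) F [ 0.18  0.07 -1.48] M [-0.02 -0.04 -0.02] 0.0245086173514104
now collarW 110.22 sleeve [ 66.64  65.29 321.96 322.08] rows [[152.4, 168.3], [152.5, 168.3], [140.4, 168.3], [152.1, 168.0], [152.1, 167.9], [151.7, 167.4]]
```

The pitch is mostly elastic, with about 0.7° left at rest. I'll rest the stub on the round cup at the level pose, relax the grip to 20 N and then re-grip firmly.

Request:
{"api": "jog_arm", "payload": {"force": 50, "targets": [{"x": 0,"y": 0,"z": 4,"roll": 0,"grip": 1},{"x": 0,"y": 0,"z": 3,"roll": 0,"grip": 1},{"x": 0,"y": 0,"z": 2,"roll": 0,"grip": 1},{"x": 0,"y": 0,"z": 0,"roll": 0,"grip": 1}]}}

```text
time: 24.35
tool_pos: [0.5714, -0.2317, 0.1623]
ee_rot: [-0.0, 0.786, 0.618, -0.0]
force: [-0.2, 1.6, 2.7]
grip_width: 0.0244
gripper_force: 50.2
```

Request:
{"api": "jog_arm", "payload": {"force": 20, "targets": [{"x": 0,"y": 0,"z": 0,"roll": 0,"grip": 1},{"x": 0,"y": 0,"z": 0,"roll": 0,"grip": 1},{"x": 0,"y": 0,"z": 0,"roll": 0,"grip": 1}]}}

```text
time: 24.65
tool_pos: [0.5715, -0.2317, 0.1625]
ee_rot: [-0.0, 0.786, 0.618, 0.0]
force: [-1.0, 1.1, 1.7]
grip_width: 0.0246
gripper_force: 50.2
```

```bash
python3 rel.py; python3 pit2.py 1|tail -1
```

```text
24.65 TCP in holder x,y,z (array([  1.31, -10.39, 162.47]), np.float64(0.22)) F [-1.24  0.79  1.72] M [-0.07  0.24 -0.1 ] 0.02455233970552152
now collarW 109.06 sleeve [ 66.34  64.84 322.11 322.21] rows [[149.8, 166.1], [150.3, 166.2], [141.3, 166.1], [150.2, 166.0], [150.0, 166.0], [150.0, 165.8]]
```

Request:
{"api": "jog_arm", "payload": {"force": 40, "targets": [{"x": 0,"y": 0,"z": 0.8,"roll": 0,"grip": 1},{"x": 0,"y": 0,"z": 0.8,"roll": 0,"grip": 1},{"x": 0,"y": 0,"z": 0,"roll": 0,"grip": 1}]}}

```text
time: 25.0
tool_pos: [0.5718, -0.2317, 0.1608]
ee_rot: [0.0, 0.786, 0.618, 0.0]
force: [0.4, 2.1, 3.4]
grip_width: 0.0244
gripper_force: 50.3
```

```bash
python3 rel.py; python3 pit2.py 1|tail -1
```

```text
25.0 TCP in holder x,y,z (array([  1.59, -10.29, 160.82]), np.float64(0.23)) F [-0.16  2.17  3.43] M [ 0.02  0.11 -0.07] 0.02444909404982747
now collarW 107.94 sleeve [ 65.85  64.75 322.55 322.43] rows [[148.5, 164.7], [149.0, 164.9], [149.1, 164.9], [149.3, 165.1], [148.8, 165.1], [149.1, 164.5]]
```

Request:
{"api": "jog_arm", "payload": {"targets": [{"x": 0,"y": 0,"z": -3,"roll": 0,"grip": 1},{"x": 0,"y": 0,"z": -6,"roll": 0,"grip": 1},{"x": 0,"y": 0,"z": -3,"roll": 0,"grip": 1},{"x": 0,"y": 0,"z": 0,"roll": 0,"grip": 1}]}}

```text
time: 25.45
tool_pos: [0.5716, -0.232, 0.173]
ee_rot: [0.0, 0.786, 0.618, 0.0]
force: [0.5, 1.1, -2.5]
grip_width: 0.0245
gripper_force: 49.9
```

```bash
python3 rel.py; python3 pit2.py 1|tail -1
```

```text
25.45 TCP in holder x,y,z (array([  1.52, -10.67, 173.04]), np.float64(0.22)) F [ 0.19  1.17 -2.51] M [-0.02  0.01  0.02] 0.024543977553466434
now collarW 109.4 sleeve [ 66.55  64.96 322.36 322.33] rows [[150.8, 167.2], [151.4, 167.2], [151.3, 167.2], [151.3, 167.1], [151.3, 167.2], [151.0, 166.7]]
```

Levelled: the collar now matches the reference. I'll grip harder, press the plunger in again and slide down to just above the floor.

Request:
{"api": "jog_arm", "payload": {"force": 100, "targets": [{"x": 2,"y": 0,"z": 0,"roll": 0,"grip": 1},{"x": 2,"y": 0,"z": 0,"roll": 0,"grip": 1},{"x": 3,"y": 0,"z": 0,"roll": 0,"grip": 1},{"x": 4,"y": 0,"z": 0,"roll": 0,"grip": 1},{"x": 4,"y": 0,"z": 0,"roll": 0,"grip": 1},{"x": 4,"y": 0,"z": 0,"roll": 0,"grip": 1},{"x": 3,"y": 0,"z": 0,"roll": 0,"grip": 1},{"x": 2,"y": 0,"z": 0,"roll": 0,"grip": 1},{"x": 0,"y": 0,"z": 0,"roll": 0,"grip": 1}]}}

```text
time: 26.4
tool_pos: [0.5769, -0.2091, 0.1727]
ee_rot: [0.001, 0.786, 0.619, -0.001]
force: [-2.5, -7.5, -2.9]
grip_width: 0.023
gripper_force: 98.1
```

```bash
python3 rel.py; python3 lat.py | sed -n 3,5p;python3 pit2.py 1|tail -1
```

```text
26.4 TCP in holder x,y,z (array([  1.14,  12.82, 172.67]), np.float64(0.3)) F [-0.67 -7.91 -2.93] M [-1.09  0.42  0.04] 0.02303325140823306
96 [(274.5, -3.2), (303.5, -20.8), (306.5, 15.2), (335.5, -6.7), (339.5, 17.5), (341.5, -26.1), (344.5, 18.6), (373.5, -3.7)]
102 [(274.5, -3.1), (303.5, -20.6), (306.5, 15.2), (336.5, -6.4), (339.5, 18.4), (341.5, -24.8), (344.5, 15.6), (373.5, -3.8)]
108 [(274.5, -3.1), (303.5, -19.1), (306.5, 14.7), (335.5, -6.8), (339.5, 14.0), (341.5, -22.5), (344.5, 16.3), (372.5, -4.0)]
now collarW 109.03 sleeve [ 66.48  64.9  322.3  322.32] rows [[150.9, 167.1], [151.4, 167.2], [151.4, 167.2], [151.4, 167.2], [151.4, 167.1], [151.0, 166.6]]
```

Request:
{"api": "jog_arm", "payload": {"targets": [{"x": 0,"y": 0,"z": 3,"roll": 0,"grip": 1},{"x": 0,"y": 0,"z": 4,"roll": 0,"grip": 1},{"x": 0,"y": 0,"z": 4,"roll": 0,"grip": 1},{"x": 0,"y": 0,"z": 4,"roll": 0,"grip": 1},{"x": 0,"y": 0,"z": 3,"roll": 0,"grip": 1},{"x": 0,"y": 0,"z": 0,"roll": 0,"grip": 1}]}}

```text
time: 27.1
tool_pos: [0.5778, -0.2097, 0.1553]
ee_rot: [0.002, 0.786, 0.618, -0.0]
force: [-2.1, -6.3, -0.7]
grip_width: 0.0232
gripper_force: 98.6
```

```bash
python3 rel.py; python3 lat.py | sed -n 3,5p;python3 pit2.py 1|tail -1
```

```text
27.1 TCP in holder x,y,z (array([  2.19,  12.5 , 155.28]), np.float64(0.23)) F [-0.52 -6.62 -0.69] M [-1.    0.16 -0.04] 0.023173346058606284
96 [(297.5, -19.6), (300.5, 35.4), (305.5, -20.8), (308.5, 7.8), (336.5, -7.3), (340.5, -11.6), (343.5, 19.9), (376.5, -3.2)]
102 [(297.5, -20.6), (300.5, 35.0), (305.5, -20.2), (308.5, 7.7), (336.5, -6.7), (338.5, 4.0), (340.5, -13.0), (343.5, 19.8), (376.5, -4.3)]
108 [(297.5, -20.9), (300.5, 33.9), (305.5, -20.1), (308.5, 7.9), (314.5, 3.2), (335.5, -6.6), (338.5, 3.3), (340.5, -11.7), (343.5, 16.5), (376.5, -3.8)]
now collarW 109.34 sleeve [ 66.42  65.06 322.31 322.29] rows [[151.5, 167.6], [151.8, 167.7], [151.8, 167.7], [151.8, 167.7], [151.8, 167.7], [151.5, 167.0]]
```

Request:
{"api": "jog_arm", "payload": {"targets": [{"x": 0,"y": -0.7,"z": 1,"roll": 0,"grip": 1},{"x": 0.4,"y": -0.6,"z": 3,"roll": 0,"grip": 1},{"x": 0,"y": 0,"z": 3,"roll": 0,"grip": 1},{"x": 0,"y": 0,"z": 1.5,"roll": 0,"grip": 1},{"x": 0,"y": 0,"z": 0,"roll": 0,"grip": 1}]}}

```text
time: 27.7
tool_pos: [0.5768, -0.2091, 0.1471]
ee_rot: [0.002, 0.786, 0.618, 0.0]
force: [-0.8, -6.3, 0.4]
grip_width: 0.0231
gripper_force: 98.6
```

```bash
python3 rel.py; python3 lat.py | sed -n 3,5p;python3 pit2.py 1|tail -1
```

```text
27.7 TCP in holder x,y,z (array([  1.07,  12.87, 147.07]), np.float64(0.23)) F [ 0.69 -6.32  0.4 ] M [-0.99  0.18 -0.03] 0.023083444079479615
96 [(298.5, -18.5), (302.5, 30.0), (305.5, -20.7), (308.5, 7.5), (336.5, -7.2), (339.5, 22.0), (344.5, -31.1), (348.5, 20.6)]
102 [(299.5, -17.6), (302.5, 32.0), (305.5, -21.0), (308.5, 8.0), (336.5, -7.2), (339.5, 23.3), (344.5, -29.7), (348.5, 18.6)]
108 [(299.5, -18.3), (302.5, 32.2), (305.5, -20.5), (308.5, 7.7), (336.5, -6.5), (339.5, 21.0), (344.5, -28.9), (347.5, 18.9)]
now collarW 109.57 sleeve [ 66.69  65.03 322.36 322.31] rows [[151.8, 167.9], [152.1, 168.0], [152.1, 168.0], [152.1, 167.9], [152.1, 168.0], [151.7, 167.5]]
```

Request:
{"api": "jog_arm", "payload": {"targets": [{"x": 0,"y": 0.1,"z": 1.5,"roll": 0,"grip": 1},{"x": 0,"y": 0,"z": 1.5,"roll": 0,"grip": 1},{"x": 0,"y": 0,"z": 0.7,"roll": 0,"grip": 1},{"x": 0,"y": 0,"z": 0,"roll": 0,"grip": 1}]}}

```text
time: 28.2
tool_pos: [0.5769, -0.2091, 0.1435]
ee_rot: [0.002, 0.786, 0.618, 0.0]
force: [-0.7, -6.6, 0.2]
grip_width: 0.0229
gripper_force: 98.6
```

```bash
python3 rel.py; python3 lat.py | sed -n 3,4p;python3 pit2.py 1|tail -1
```

```text
28.2 TCP in holder x,y,z (array([  1.15,  12.86, 143.48]), np.float64(0.23)) F [ 0.87 -6.55  0.15] M [-0.94  0.15 -0.02] 0.02294639323673204
96 [(298.5, -19.4), (301.5, 35.7), (305.5, -18.6), (308.5, 8.0), (336.5, -7.1), (339.5, 22.0), (344.5, -27.9), (348.5, 21.5)]
102 [(298.5, -19.6), (301.5, 35.7), (305.5, -21.1), (308.5, 7.8), (336.5, -7.4), (339.5, 23.5), (344.5, -28.9), (348.5, 21.5)]
now collarW 109.7 sleeve [ 66.73  65.08 322.33 322.31] rows [[152.1, 168.1], [152.4, 168.2], [141.1, 168.2], [152.3, 168.1], [152.3, 168.1], [151.9, 167.7]]
```

Request:
{"api": "jog_arm", "payload": {"targets": [{"x": 0,"y": 0,"z": 0.7,"roll": 0,"grip": 1},{"x": 0,"y": 0,"z": 0,"roll": 0,"grip": 1}]}}

```text
time: 28.5
tool_pos: [0.5769, -0.2091, 0.1429]
ee_rot: [0.002, 0.786, 0.618, 0.0]
force: [-1.6, -7.0, 0.5]
grip_width: 0.023
gripper_force: 98.7
```

```bash
python3 rel.py;python3 pit2.py 1|tail -1
```

```text
28.5 TCP in holder x,y,z (array([  1.19,  12.87, 142.93]), np.float64(0.24)) F [ 0.1  -7.23  0.5 ] M [-0.9   0.26 -0.01] 0.02298172314273929
now collarW 109.8 sleeve [ 66.74  65.04 322.32 322.31] rows [[152.2, 168.3], [152.5, 168.4], [141.1, 168.5], [152.5, 168.2], [152.5, 168.4], [152.0, 167.8]]
```

Request:
{"api": "jog_arm", "payload": {"targets": [{"x": 0,"y": 0,"z": 0.7,"roll": 0,"grip": 1},{"x": 0,"y": 0,"z": 0,"roll": 0,"grip": 1}]}}

```text
time: 28.75
tool_pos: [0.577, -0.2091, 0.1425]
ee_rot: [0.002, 0.786, 0.618, 0.0]
force: [-1.5, -6.5, 1.8]
grip_width: 0.0232
gripper_force: 98.7
```

```bash
python3 rel.py;python3 pit2.py 1|tail -1
```

```text
28.75 TCP in holder x,y,z (array([  1.22,  12.89, 142.48]), np.float64(0.25)) F [ 0.15 -6.68  1.78] M [-0.81  0.23 -0.02] 0.023240308864026695
now collarW 110.16 sleeve [ 66.79  65.21 322.29 322.29] rows [[152.9, 168.9], [153.0, 168.9], [141.0, 168.9], [153.0, 168.8], [152.9, 168.8], [152.5, 168.3]]
```

The floor was touched at about 142.7. The stub end hangs slightly low, so I'll lift a little to line it up with the bore and then ease it in.

Request:
{"api": "jog_arm", "payload": {"targets": [{"x": 0,"y": 0,"z": -1,"roll": 0,"grip": 1},{"x": 0,"y": 0,"z": -1.2,"roll": 0,"grip": 1},{"x": 0,"y": 0,"z": 0,"roll": 0,"grip": 1}]}}

```text
time: 29.1
tool_pos: [0.5768, -0.2091, 0.1441]
ee_rot: [0.002, 0.786, 0.618, -0.0]
force: [-0.5, -8.0, -1.8]
grip_width: 0.0228
gripper_force: 98.6
```

```bash
python3 rel.py; python3 lat.py | sed -n 3,4p;python3 pit2.py 1|tail -1
```

```text
29.1 TCP in holder x,y,z (array([  1.07,  12.86, 144.11]), np.float64(0.24)) F [ 1.4  -7.87 -1.77] M [-1.1   0.11 -0.05] 0.022767651334337426
96 [(298.5, -21.3), (301.5, 31.7), (305.5, -21.3), (308.5, 8.0), (336.5, -7.5), (339.5, 22.5), (345.5, -27.1), (348.5, 19.1)]
102 [(298.5, -20.9), (301.5, 31.6), (305.5, -21.0), (308.5, 7.7), (336.5, -7.7), (339.5, 23.2), (344.5, -29.2), (348.5, 21.4)]
now collarW 109.19 sleeve [ 66.43  64.99 322.36 322.36] rows [[151.0, 167.3], [151.6, 167.5], [151.6, 167.5], [151.6, 167.5], [151.6, 167.4], [151.3, 166.8]]
```

Request:
{"api": "jog_arm", "payload": {"targets": [{"x": -1.5,"y": 0,"z": 0,"roll": 0,"grip": 1},{"x": -1.5,"y": 0,"z": 0,"roll": 0,"grip": 1},{"x": -1.5,"y": 0,"z": 0,"roll": 0,"grip": 1},{"x": -0.7,"y": 0,"z": 0,"roll": 0,"grip": 1},{"x": 0,"y": 0,"z": 0,"roll": 0,"grip": 1}]}}

```text
time: 29.7
tool_pos: [0.5756, -0.214, 0.144]
ee_rot: [0.002, 0.786, 0.618, 0.0]
force: [-1.4, -5.2, -0.7]
grip_width: 0.0229
gripper_force: 98.6
```

```bash
python3 rel.py;python3 pit2.py 1|tail -1
```

```text
29.7 TCP in holder x,y,z (array([  1.09,   7.84, 143.97]), np.float64(0.21)) F [-0.07 -5.38 -0.72] M [-0.94  0.07 -0.1 ] 0.022866578773976576
now collarW 109.26 sleeve [ 66.43  65.01 322.36 322.32] rows [[151.0, 167.3], [151.7, 167.6], [141.6, 167.5], [151.7, 167.5], [151.7, 167.4], [151.3, 166.8]]
```

Request:
{"api": "jog_arm", "payload": {"targets": [{"x": -1,"y": 0,"z": 0,"roll": 0,"grip": 1},{"x": 0,"y": 0,"z": 0,"roll": 0,"grip": 1}]}}

```text
time: 29.95
tool_pos: [0.5754, -0.2148, 0.144]
ee_rot: [0.002, 0.786, 0.618, 0.0]
force: [-0.2, -6.0, -1.6]
grip_width: 0.0228
gripper_force: 98.6
```

```bash
python3 rel.py;python3 pit2.py 1|tail -1
```

```text
29.95 TCP in holder x,y,z (array([  1.09,   6.96, 143.97]), np.float64(0.22)) F [ 1.26 -5.9  -1.55] M [-0.91  0.1  -0.09] 0.022815460123447345
now collarW 109.26 sleeve [ 66.52  65.   322.37 322.35] rows [[151.1, 167.3], [151.6, 167.6], [141.5, 167.5], [151.7, 167.4], [151.7, 167.6], [151.3, 166.9]]
```

The stub has entered the bore and the force is the spring alone. I'll go a bit deeper, settle the nose on the floor and continue.

Request:
{"api": "jog_arm", "payload": {"targets": [{"x": -1,"y": 0,"z": 0,"roll": 0,"grip": 1},{"x": 0,"y": 0,"z": 0.6,"roll": 0,"grip": 1},{"x": 0,"y": 0,"z": 0.6,"roll": 0,"grip": 1},{"x": 0,"y": 0,"z": 0,"roll": 0,"grip": 1}]}}

```text
time: 30.4
tool_pos: [0.5753, -0.2157, 0.1431]
ee_rot: [0.002, 0.786, 0.618, 0.0]
force: [-1.2, -4.6, 1.0]
grip_width: 0.0227
gripper_force: 98.7
```

```bash
python3 rel.py;python3 pit2.py 1|tail -1
```

```text
30.4 TCP in holder x,y,z (array([  1.14,   6.1 , 143.08]), np.float64(0.22)) F [-0.07 -4.79  0.98] M [-0.78  0.17 -0.01] 0.022678809020096113
now collarW 109.75 sleeve [ 66.72  65.14 322.34 322.34] rows [[152.0, 168.0], [152.3, 168.1], [141.1, 168.1], [152.3, 168.0], [152.3, 168.1], [151.8, 167.7]]
```

Request:
{"api": "jog_arm", "payload": {"targets": [{"x": -1,"y": 0,"z": 0,"roll": 0,"grip": 1},{"x": -1,"y": 0,"z": 0,"roll": 0,"grip": 1},{"x": 0,"y": 0,"z": 0,"roll": 0,"grip": 1}]}}

```text
time: 30.75
tool_pos: [0.5748, -0.2176, 0.1431]
ee_rot: [0.001, 0.786, 0.618, 0.0]
force: [0.4, -5.5, 0.0]
grip_width: 0.0228
gripper_force: 98.7
```

```bash
python3 rel.py;python3 pit2.py 1|tail -1
```

```text
30.75 TCP in holder x,y,z (array([  1.14,   4.14, 143.11]), np.float64(0.21)) F [ 1.67 -5.23  0.02] M [-0.68  0.08 -0.06] 0.022774587302726055
now collarW 109.74 sleeve [ 66.7   65.03 322.34 322.34] rows [[152.0, 168.0], [152.2, 168.0], [141.1, 168.0], [152.2, 168.1], [152.2, 168.0], [151.7, 167.5]]
```

Request:
{"api": "jog_arm", "payload": {"targets": [{"x": -1,"y": 0,"z": 0,"roll": 0,"grip": 1},{"x": -1,"y": 0,"z": 0,"roll": 0,"grip": 1},{"x": -1,"y": 0,"z": 0,"roll": 0,"grip": 1},{"x": -0.7,"y": 0,"z": 0,"roll": 0,"grip": 1},{"x": 0,"y": 0,"z": 0,"roll": 0,"grip": 1}]}}

```text
time: 31.3
tool_pos: [0.5739, -0.2206, 0.1429]
ee_rot: [0.001, 0.786, 0.618, 0.001]
force: [0.7, -4.5, 3.8]
grip_width: 0.0232
gripper_force: 98.9
```

```bash
python3 rel.py;python3 pit2.py 1|tail -1
```

```text
31.3 TCP in holder x,y,z (array([  1.03,   0.97, 142.94]), np.float64(0.2)) F [ 1.77 -4.17  3.84] M [-0.56 -0.17 -0.12] 0.02317917460287064
now collarW 109.69 sleeve [ 66.64  65.01 322.44 322.38] rows [[151.8, 167.9], [152.1, 168.0], [141.1, 168.0], [152.1, 168.0], [152.1, 168.0], [151.7, 167.6]]
```

Request:
{"api": "jog_arm", "payload": {"targets": [{"x": -0.8,"y": 0,"z": 0,"roll": 0,"grip": 1},{"x": 0,"y": 0,"z": 0,"roll": 0,"grip": 1}]}}

```text
time: 31.55
tool_pos: [0.5737, -0.2212, 0.1429]
ee_rot: [0.001, 0.786, 0.618, 0.001]
force: [0.9, -2.8, 4.3]
grip_width: 0.0235
gripper_force: 99.1
```

```bash
python3 rel.py;python3 pit2.py 1|tail -1
```

```text
31.55 TCP in holder x,y,z (array([  0.99,   0.35, 142.91]), np.float64(0.21)) F [ 1.52 -2.55  4.32] M [-0.4  -0.25 -0.17] 0.02346897949073817
now collarW 109.64 sleeve [ 66.59  65.11 322.48 322.42] rows [[151.7, 167.8], [152.1, 168.0], [141.1, 167.9], [152.2, 168.0], [152.1, 168.0], [151.7, 167.6]]
```

Request:
{"api": "jog_arm", "payload": {"targets": [{"x": 0,"y": 0.2,"z": -0.8,"roll": 0,"grip": 1},{"x": -0.6,"y": 0,"z": 0,"roll": 0,"grip": 1},{"x": 0,"y": 0,"z": 0,"roll": 0,"grip": 1}]}}

```text
time: 31.9
tool_pos: [0.5731, -0.2217, 0.143]
ee_rot: [0.0, 0.786, 0.618, 0.0]
force: [1.6, -3.4, 3.1]
grip_width: 0.0231
gripper_force: 99.0
```

```bash
python3 rel.py;python3 pit2.py 1|tail -1
```

```text
31.9 TCP in holder x,y,z (array([  0.5 ,  -0.33, 142.95]), np.float64(0.22)) F [ 2.35 -2.9   3.07] M [-0.47 -0.31 -0.15] 0.02307620000060329
now collarW 109.65 sleeve [ 66.6   65.18 322.51 322.41] rows [[151.8, 167.8], [152.1, 168.0], [141.1, 168.0], [152.2, 168.0], [152.2, 168.0], [151.7, 167.5]]
```

Request:
{"api": "jog_arm", "payload": {"targets": [{"x": -0.7,"y": 0,"z": 0,"roll": 0,"grip": 1},{"x": 0,"y": 0,"z": 0,"roll": 0,"grip": 1}]}}

```text
time: 32.15
tool_pos: [0.5728, -0.2224, 0.1429]
ee_rot: [0.0, 0.786, 0.618, 0.0]
force: [1.0, -3.6, 4.3]
grip_width: 0.0232
gripper_force: 99.1
```

```bash
python3 rel.py;python3 pit2.py 1|tail -1
```

```text
32.15 TCP in holder x,y,z (array([  0.36,  -1.04, 142.94]), np.float64(0.23)) F [ 1.87 -3.23  4.25] M [-0.43 -0.29 -0.08] 0.023158663195168874
now collarW 109.62 sleeve [ 66.55  65.1  322.5  322.44] rows [[151.7, 167.7], [152.0, 168.0], [141.1, 168.0], [152.2, 168.1], [152.1, 168.0], [151.7, 167.6]]
```

Request:
{"api": "jog_arm", "payload": {"targets": [{"x": -0.7,"y": 0.4,"z": -0.3,"roll": 0,"grip": 1},{"x": 0,"y": 0,"z": 0,"roll": 0,"grip": 1}]}}

```text
time: 32.4
tool_pos: [0.5728, -0.2225, 0.143]
ee_rot: [-0.001, 0.786, 0.618, 0.0]
force: [1.6, -1.0, 3.8]
grip_width: 0.0227
gripper_force: 99.0
```

```bash
python3 rel.py
```

```text
32.4 TCP in holder x,y,z (array([  0.44,  -1.15, 142.96]), np.float64(0.22)) F [ 1.81 -0.62  3.79] M [-0.06 -0.34 -0.1 ] 0.022683762157396106
```

Request:
{"api": "jog_arm", "payload": {"targets": [{"x": -0.7,"y": 0.2,"z": 0,"roll": 0,"grip": 1},{"x": 0,"y": 0,"z": 0,"roll": 0,"grip": 1}]}}

```text
time: 32.6
tool_pos: [0.5729, -0.2227, 0.143]
ee_rot: [-0.001, 0.786, 0.618, 0.0]
force: [1.8, 2.4, 4.8]
grip_width: 0.023
gripper_force: 99.1
```

```bash
python3 rel.py;python3 pit2.py 1|tail -1
```

```text
32.6 TCP in holder x,y,z (array([  0.5 ,  -1.34, 142.95]), np.float64(0.21)) F [1.18 2.76 4.78] M [ 0.49 -0.4  -0.13] 0.022962526254976093
now collarW 109.57 sleeve [ 66.53  65.04 322.49 322.42] rows [[151.3, 167.5], [151.7, 167.7], [141.1, 167.7], [142.3, 167.7], [151.8, 167.7], [151.3, 167.2]]
```

The stub has bottomed, at the position predicted for home. I'll relieve the push, open gently and lift away.

Request:
{"api": "jog_arm", "payload": {"force": 20, "targets": [{"x": 0.6,"y": 0,"z": -0.4,"roll": 0,"grip": 1},{"x": 0,"y": 0,"z": 0,"roll": 0,"grip": 0.68},{"x": 0,"y": 0,"z": 0,"roll": 0,"grip": 0.62},{"x": 0,"y": 0,"z": 0,"roll": 0,"grip": 0.5},{"x": 0,"y": 0,"z": 0,"roll": 0,"grip": 0.35},{"x": 0,"y": 0,"z": 0,"roll": 0,"grip": 0.3},{"x": 0,"y": 0,"z": 0,"roll": 0,"grip": 0.3}]}}

```text
time: 33.35
tool_pos: [0.573, -0.2234, 0.1435]
ee_rot: [-0.0, 0.786, 0.618, -0.0]
force: [0.0, 0.5, 0.4]
grip_width: 0.06
gripper_force: 0.0
```

```bash
python3 rel.py;python3 pit2.py 1|tail -1; python3 lat.py | sed -n 2,5p
```

```text
33.35 TCP in holder x,y,z (array([  0.77,  -1.97, 143.52]), np.float64(0.23)) F [-0.12  0.53  0.37] M [0.03 0.04 0.06] 0.059951428127916706
now collarW 109.91 sleeve [ 66.59  65.1  320.32 320.41] rows [[149.7, 165.8], [140.2, 165.7], [138.4, 165.7], [149.4, 165.5], [149.0, 165.3], [150.0, 163.8]]
90 [(303.5, 13.3), (335.5, -9.5)]
96 [(303.5, 12.6), (326.5, -3.1), (335.5, -10.2)]
102 [(304.5, 12.8), (335.5, -10.4)]
108 [(304.5, 13.4), (335.5, -9.4)]
```

Request:
{"api": "jog_arm", "payload": {"targets": [{"x": 0,"y": 0,"z": -10,"roll": 0,"grip": 0.3},{"x": 0,"y": 0,"z": -25,"roll": 0,"grip": 0.3},{"x": 0,"y": 0,"z": -40,"roll": 0,"grip": 0.3},{"x": 0,"y": 0,"z": -45,"roll": 0,"grip": 0.2},{"x": 0,"y": 0,"z": -45,"roll": 0,"grip": 0},{"x": 0,"y": 0,"z": -30,"roll": 0,"grip": 0},{"x": 0,"y": 0,"z": -9,"roll": 0,"grip": 0},{"x": 0,"y": 0,"z": 0,"roll": 0,"grip": 0},{"x": 0,"y": 0,"z": 0,"roll": 0,"grip": 0}]}}

```text
time: 34.35
tool_pos: [0.5723, -0.2229, 0.346]
ee_rot: [-0.001, 0.786, 0.618, -0.001]
force: [0.3, 0.1, -0.5]
grip_width: 0.0853
gripper_force: 0.0
```

```bash
python3 rel.py
python3 - <<'E'
from h import *
from scipy.optimize import least_squares
s=get_state(); c,M=cam("wrist",s); im=grab_frame("wrist")[:,:,::-1]; cv2.imwrite("pics/fin.png",im); g=im.astype(int)
p=np.load("hold.npy"); Y=np.array([np.cos(p[2]),np.sin(p[2]),0]); X=np.array([Y[1],-Y[0],0]); H=np.r_[p[:2],0]
for y in (-82,-72,-55,-49,49,55,60,92): print(y,np.round(proj(c,M,H+Y*y/1e3+[0,0,.083]),1).tolist())
# collar detection: bright white sleeve mask (blue channel low-diff), width per row
m=(g.min(2)>120)&(g[:,:,1]-g[:,:,0]>8)
print("mask col diffs sample", g[130,325],g[60,200])
for y in range(75,260,4):
    k=np.nonzero(g[y,290:360,1]>140)[0]+290
    print(y,(k[0],k[-1]) if len(k) else None,end="; ")
E
```

```text
34.35 TCP in holder x,y,z (array([ -0.  ,  -1.63, 345.98]), np.float64(0.23)) F [ 0.28  0.15 -0.53] M [-0.01  0.02 -0.01] 0.08527103321250841
-82 [[323.8, 256.1]]
-72 [[323.9, 247.0]]
-55 [[324.0, 231.2]]
-49 [[324.0, 225.6]]
49 [[324.6, 124.9]]
55 [[324.6, 118.2]]
60 [[324.7, 112.5]]
92 [[324.9, 75.1]]
mask col diffs sample [175 198 187] [166 173 174]
75 None; 79 (np.int64(317), np.int64(333)); 83 (np.int64(321), np.int64(333)); 87 (np.int64(321), np.int64(333)); 91 (np.int64(321), np.int64(333)); 95 (np.int64(321), np.int64(324)); 99 (np.int64(321), np.int64(324)); 103 (np.int64(321), np.int64(324)); 107 (np.int64(321), np.int64(324)); 111 (np.int64(321), np.int64(324)); 115 (np.int64(312), np.int64(336)); 119 (np.int64(312), np.int64(334)); 123 (np.int64(304), np.int64(343)); 127 None; 131 (np.int64(312), np.int64(334)); 135 (np.int64(312), np.int64(334)); 139 (np.int64(312), np.int64(334)); 143 (np.int64(312), np.int64(334)); 147 (np.int64(312), np.int64(334)); 151 (np.int64(312), np.int64(334)); 155 (np.int64(312), np.int64(334)); 159 (np.int64(312), np.int64(334)); 163 (np.int6
[... 187 characters left out ...]
 np.int64(334)); 187 (np.int64(312), np.int64(334)); 191 (np.int64(312), np.int64(333)); 195 (np.int64(312), np.int64(333)); 199 (np.int64(312), np.int64(333)); 203 (np.int64(312), np.int64(333)); 207 (np.int64(312), np.int64(333)); 211 (np.int64(313), np.int64(333)); 215 (np.int64(313), np.int64(333)); 219 (np.int64(312), np.int64(333)); 223 (np.int64(308), np.int64(339)); 227 (np.int64(308), np.int64(340)); 231 (np.int64(307), np.int64(341)); 235 (np.int64(306), np.int64(341)); 239 (np.int64(314), np.int64(332)); 243 (np.int64(316), np.int64(331)); 247 (np.int64(322), np.int64(324)); 251 (np.int64(321), np.int64(324)); 255 (np.int64(320), np.int64(328)); 259 (np.int64(320), np.int64(327));
```

Run:
```python
from h import *
from scipy.ndimage import gaussian_filter1d as gf
from scipy.optimize import least_squares
s=get_state(); c,M=cam("wrist",s); g=cv2.imread("pics/fin.png").astype(float)[:,:,1]
p=np.load("hold.npy"); Y=np.array([np.cos(p[2]),np.sin(p[2]),0]); X=np.array([Y[1],-Y[0],0]); Z=np.array([0,0,1.]); H=np.r_[p[:2],0]
def pk(q,x0,lo,hi,sgn):
    d=sgn*np.gradient(gf(q,.8)); i=lo-x0+np.argmax(d[lo-x0:hi-x0]); a,b,e=d[i-1:i+2]; return x0+i+.5*(a-e)/(a-2*b+e)
def edge(y0,y1): 
    q=g[y0:y1,280:370].mean(0); return pk(q,280,296,312,1),pk(q,280,335,352,-1)
for r in [(120,122),(122,124),(124,126),(222,226),(226,229),(229,232),(233,236)]: print(r,np.round(edge(*r),2),round(np.diff(edge(*r))[0],2))
# rows of collars at the wings, tip of stub-side sleeve and plunger disc
for x in (306,339):
    q=g[100:260,x:x+4].mean(1); d=np.gradient(gf(q,.8)); print(x,[(100+i,round(d[i],1)) for i in range(1,159) if abs(d[i])>8 and abs(d[i])>=abs(d[i-1]) and abs(d[i])>abs(d[i+1])])
for zn,zs in ((.0828,.0828),(.0828,.0813),(.088,.0813),(.0828,.0763)):
    def P(x,y,dz):
        t=(y+.082)/.174; return H+X*x+Y*y+Z*(zs+t*(zn-zs)+dz)
    o=[proj(c,M,P(sx*.018,y,.018))[0] for y in (.055,.049,-.049,-.055) for sx in(-1,1)]
    print(zn,zs,np.round(o,1).tolist())
```

```text
(120, 122) [304.02 342.52] 38.5
(122, 124) [303.34 343.31] 39.97
(124, 126) [303.28 343.34] 40.05
(222, 226) [306.65 340.35] 33.7
(226, 229) [305.89 340.87] 34.98
(229, 232) [305.71 341.48] 35.77
(233, 236) [305.29 341.63] 36.33
306 [(120, np.float64(30.8)), (126, np.float64(-34.4)), (222, np.float64(14.3)), (233, np.float64(24.3)), (238, np.float64(-46.8)), (246, np.float64(11.4))]
339 [(120, np.float64(34.4)), (126, np.float64(-34.4)), (222, np.float64(11.2)), (233, np.float64(19.8)), (237, np.float64(-28.3))]
0.0828 0.0828 [[304.7, 119.1], [346.4, 119.3], [304.8, 126.2], [346.2, 126.4], [305.8, 232.1], [343.8, 232.4], [305.8, 238.1], [343.7, 238.3]]
0.0828 0.0813 [[304.7, 119.0], [346.3, 119.2], [304.8, 126.1], [346.2, 126.3], [305.8, 231.7], [343.8, 231.9], [305.9, 237.6], [343.6, 237.8]]
0.088 0.0813 [[304.5, 119.2], [346.6, 119.4], [304.6, 126.4], [346.4, 126.6], [305.8, 232.1], [343.8, 232.3], [305.8, 237.9], [343.7, 238.1]]
0.0828 0.0763 [[304.8, 119.0], [346.3, 119.2], [304.9, 126.0], [346.1, 126.2], [306.0, 230.2], [343.5, 230.4], [306.1, 236.0], [343.4, 236.2]]
```

```bash
python3 -c "
from workcell import *
print(job_done())"
```

```text
the job is handed in; nothing more can be done
None
```

The spindle is back in the holder and handed in at about 34 s. By force, position and image measurements, the plunger is at the bottom of the open cup, the stub is home in the round cup and the spindle is level. On the first try the stub caught the round cup's rim lightly (about 10 N), so I re-levelled it on top of that cup and slid it in again.

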